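# Put a relay on the test set and bring the dial up to the set marker

### The job

Get the bench test set ready to test the smaller of the two relays. First lift away the terminal strip that was left lying across the test set's socket and lay it flat, right way up, in the black tray; then press the small relay upright into the socket until it is fully home. Only then push the dial lever round clockwise (as seen from above) until its pointer stands at the brass set marker, to within half a scale division, without ever running more than one division past the marker, and let go; do not shift the marker or disturb the other parts on the bench.

Things in the scene. Friction and masses are not known exactly. Their poses are not given: they have to be found in the camera images.
- tester: Relay test set: low grey steel case, 200 (x) x 290 (y) mm, fixed. Origin on the bench under its middle; its front faces its -x. Flat panel 56 mm above the bench; dial on the left (+y), black insert with the relay socket on the right (y -33 to -145 mm). Brass binding posts at x = 80, y = -118, -89, -60 mm; posts and the other fittings rise at most 16 mm. Wire handles stand out 12 mm at both ends.
- dial_center (a point): Top of the dial plate on the dial's vertical axis, 59 mm above the bench, at tester (0, 55) mm; axes as the tester. Round aluminium plate, radius 84 mm. Ticks 58 to 69 mm from the axis, one per 10 degrees (longer every 50) over 300 degrees. Zero lies 150 degrees counter-clockwise (from above) from the tester's +x, i.e. front left; the scale runs clockwise by left, back and right to front right.
- dial_lever (a joint): Lever angle, rad: 0 at the scale's zero, growing clockwise seen from above, to 5.24. In the tester's frame the lever points (150 degrees - angle) counter-clockwise from +x. Stiff (about 0.12 N m: 2 to 3 N near its end), stays where it is left. Lever: hub of radius 22 mm, 31 mm high, and a black bar.
- pointer_tip (a point): Tip of the lever's pointer, 66 mm from the axis; its x axis points outward along the lever. The bar is 13 mm wide, straight-sided out to 57 mm from the axis, 6 to 23 mm above the dial plate; then a nose 5 mm wide, 13 mm high, with a white line. A short tail reaches 29 mm on the other side. The bar can be pushed by its side with closed fingertips.
- set_marker (a joint): Angle of the set marker, rad, on the same scale and in the same sense as the dial lever: the pointer stands at the marker when the two are equal. Held by friction.
- marker_tip (a point): Inner point of the set marker, 70 mm from the dial's axis: a small brass block, 10 mm wide, on the rim of the dial plate (70 to 88 mm from the axis), 8 mm high over the plate. Its x axis points outward.
- socket_floor (a point): Middle of the relay socket's floor, 38 mm above the bench, at tester (-12, -89) mm; axes as the tester. The socket is a pocket 58.5 (x) x 46.5 (y) mm, 18 mm deep below the panel, chamfered 2.5 mm. Bowed brass springs in its two long sides grip the relay's base from about 6 mm down: it then stands about 11 mm high until it is pressed home with about 5 to 10 N.
- small_relay: The smaller plug-in relay, standing upright on the bench: black base 56 (x) x 44 (y) x 20 mm, cream cover 42 (x) x 40 (y) mm above it up to 60 mm; about 0.18 kg. Origin at the centre of its underside. Goes into the socket with its x axis along the tester's x axis, either way round. The capacitor stands close at its -y side and the fuse close at its +y side; its x sides are free.
- large_relay: The larger relay, alike in looks: base 60 x 50 x 20 mm, 70 mm high. Not needed; does not fit the socket. Leave alone.
- terminal_strip: Cream terminal strip, 26 (x) x 104 (y) mm, 23 mm high (base 10 mm high; the eight blocks on it are 22 mm wide), 0.08 kg, lying on the panel across the socket, flush on the panel. Origin at the centre of its underside.
- tray: Open black steel tray, outside 100 (x) x 200 (y) mm, 40 mm high, walls and floor 2 mm, fixed. Origin at the centre of its underside.
- capacitor: Grey can capacitor standing on the bench, 35 mm diameter, 73 mm high, beside the small relay. Leave alone.
- fuse: White screw fuse standing on the bench, 25 mm diameter, 49 mm high, beside the small relay. Leave alone.
- insulator: White porcelain insulator standing on the bench, 47 mm diameter, 50 mm high, beside the large relay. Leave alone.
Things that resemble listed ones, but are neither listed nor needed, are in the scene too. Leave any orange or turquoise look-alike of the small_relay alone.

How it is judged:
On the way, in this order (a step that is already met when the one before it is completed fails the run):
1. the terminal strip lies in the tray (x of terminal_strip in the frame of tray between -0.036 and 0.036 m and y of terminal_strip in the frame of tray between -0.048 and 0.048 m and z of terminal_strip in the frame of tray below 0.008 m and angle between terminal_strip's own z axis and vertical below 0.2 rad), for 0.2 s.
2. the small relay is fully home in the socket (z of small_relay in the frame of socket_floor below 0.0025 m and horizontal distance between small_relay and socket_floor below 0.003 m and angle between small_relay's own z axis and vertical below 0.06 rad), for 0.2 s.
3. the dial's pointer stands at the set marker (y of pointer_tip in the frame of marker_tip between -0.00575 and 0.00575 m and x of pointer_tip in the frame of marker_tip above -0.04 m and velocity of joint dial_lever between -0.05 and 0.05 rad/s), for 0.2 s.
At the end, for the whole second after the job is handed in: The terminal strip lies flat (tilt under 0.2 rad) and right way up inside the tray; the small relay stands upright in the socket, its underside within 2.5 mm of the socket floor and within 3 mm of its middle; the pointer is within 5 degrees (half a division) of the set marker; all at rest (all of step 1 and all of step 2 and all of step 3 and linear speed of each of terminal_strip, small_relay below 0.01 m/s); the robot touches nothing.
It fails at once if the pointer runs more than one division (10 degrees) past the set marker (y of pointer_tip in the frame of marker_tip below -0.0115 m and x of pointer_tip in the frame of marker_tip above -0.066 m).
It fails at once if the set marker is shifted by more than 6 mm (distance of marker_tip from where it was at the start of the episode above 0.006 m).
It fails at once if one of the other parts (large relay, capacitor, insulator, fuse) is moved by more than 30 mm or tipped over (distance of any of large_relay, capacitor, insulator, fuse from where it was at the start of the episode above 0.03 m or angle between any of large_relay, capacitor, insulator, fuse's own z axis and vertical above 0.5 rad).
It also fails if it takes over 70 s, if anything falls off the work surface, if the arm or the gripper's body presses on something with over 40 N, if the wrist force passes 120 N, or if a joint passes its speed limit or range.

### The arm

A 7-joint arm with a two-finger parallel gripper is mounted at the origin on a cart in front of the work surface, level with it; the furniture and walls round the work are solid. World frame = base frame: x ahead of the robot, y to its left, z up, the work surface at z = 0. Lengths are in m, angles in rad, forces in N, time in s.
With the tool pointing down it reaches from about 0.4 to 0.85 m from the base axis. Payload 4.5 kg.
Tool frame: the origin (TCP) lies midway between the tips of the shut fingers; the grasp point (between the pads) lies 19 mm behind it; z points along the fingers, y is the line along which they close (so a half turn about z gives the same grasp; the last joint's range is limited). The gripper opens to 88 mm and grips with 3 to 60 N. Pads are 18 mm wide; open, the fingers measure 123 mm over their backs; the gripper's body (75 mm by 187 mm) begins 45 mm behind the grasp point.
Start: joints at [-1.179, 0.689, -0.195, 1.565, 0.157, 0.902, -0.215], TCP at [0.219, 0.585, 0.239] pointing down, gripper open.
Joint ranges: [-3.01, 3.01], [-0.46, 2.08], [-1.47, 1.51], [0.13, 2.56], [-1, 4.14], [0.04, 2.09], [-2.66, 2.66]. Speed limits (rad/s): [2.57, 2.57, 3.14, 3.14, 3.14, 3.14, 3.14].

### API

Orientations are given as a unit quaternion [x, y, z, w].
In Python, from plant import * gives the robot as it stands.
- The arm moves only by the tool send_rows, never from a script. Its argument "targets" is a list of rows, each a list of 2 entries, a list of its own where there are three numbers: the shift along the tool's x, y, z in units of 0.3 m (1.0 is 0.3 m), then the turn, a rotation vector about the tool's x, y, z in units of pi rad (1.0 is pi rad). A call has 1 to 12 rows; each row is the pose to reach, as a shift and turn from the pose commanded when the call began, along the tool's axes at that moment, turning the shorter way round; what a row does not reach only later rows make up. A row lasts 1/8 s, in which the tool goes at most 62.5 mm and 10.7 degrees, less where a joint would pass 70% of its speed; a pose out of reach is approached as far as the arm can. A call with a number of a shift or a turn outside -1 to 1 is refused whole. A call with a gripper value outside its range is refused whole. "fingers" is the opening, from 0 (shut) to 1 (fully open), set as the call begins (left out, the last holds). The fingers move at their own pace and stop on an object; "newtons" is the grip in N (left out, the last holds). Time passes only in rows, so rows that repeat a pose let the fingers close. It gives the time, the measured TCP pose, the force, the opening and the grip force at its end, in the units of the state.
- get_state(): the state, without advancing time (a new reading comes with each control period).
- snapshot(name): name is "scene" or "side" or "wrist"; returns a dict with "img" (384x512x3 uint8, blue, green, red), "fx", "fy", "cx", "cy" (pixels), "cam_to_world" (4x4, takes a point from camera to world coordinates); the wrist camera has in their place "T_tool_cam" (4x4, takes a point from camera to tool coordinates, whose origin is the TCP and whose axes are the flange's). Camera axes: x right, y down, z forward; pixel columns grow to the right and rows downward; lengths in m; the calibration is good to about 2 mm. A picture is of the moment at which its call begins: read the wrist's pose just before it. There is no depth.
- finish_job(): hands the job in; it is judged then, once.
The state is a dict: "clock": time; "q": joint angles; "qd": joint speeds; "joint_torque": joint torques, N m; "tool_pos": TCP position; "eef_rot": TCP orientation; "contact_force": force on the tool from outside, world axes, zero at the start; "moment": the same for the moment, N m; "opening": opening from 0.0 (shut) to 1.0 (fully open); "finger_force": force on a finger pad.
Only numpy, scipy, OpenCV 4.12 (cv2) and the standard library are available. Lean on these libraries where they do the work, as an engineer would, in place of code of your own. Each camera call takes 0.05 s, during which the arm holds its last target. There are 200 camera calls.

## Working session

There is one attempt and no reset: what is moved stays moved. The work goes in short steps, Python scripts to look and compute and a tool call to move; the robot and the scene stay as the last step left them, time stands still between calls to the robot, and variables do not carry over. Pictures are saved under pics/ and viewed, at most 10 in all, crops included, and the job is handed in when it is done.

Besides the shell and the picture viewer there is one more tool, called after "Emit:" by a JSON object that holds its "name" and its "arguments", one argument or row to a line. send_rows: Moves the arm, as the interface text tells. Its arguments: {"type":"object","properties":{"targets":{"type":"array"},"fingers":{"type":"number"},"newtons":{"type":"number"}},"required":["targets"]}

```bash
ls; mkdir -p pics; python3 - <<'E'
from plant import *
import cv2,numpy as np
s=get_state();print({k:np.round(v,4).tolist() for k,v in s.items()})
for n in("scene","side"):
    d=snapshot(n);cv2.imwrite(f"pics/{n}0.png",d["img"]);np.savez(f"pics/{n}0.npz",**d)
    print(n,d["fx"],d["fy"],d["cx"],d["cy"],np.round(d["cam_to_world"],3).tolist())
d=snapshot("wrist");print(np.round(d["T_tool_cam"],4).tolist(),d["fx"]);cv2.imwrite("pics/wrist0.png",d["img"])
E
```

```text
pics
{'clock': 0.0, 'q': [-1.1792, 0.69, -0.1945, 1.5663, 0.1573, 0.9025, -0.2151], 'qd': [0.0014, -0.0017, 0.0007, -0.001, -0.0001, 0.0019, -0.0007], 'joint_torque': [0.0002, -52.7546, -1.2671, -15.3429, -0.0527, 0.0065, 0.0002], 'tool_pos': [0.2187, 0.5848, 0.2379], 'eef_rot': [0.1779, 0.984, -0.0009, -0.0001], 'contact_force': [0.2945, -0.053, -0.9573], 'moment': [-0.0003, -0.0521, -0.0011], 'finger_force': 0.0, 'opening': 1.002}
scene 410.8695375620059 410.8695375620059 253.71189324539696 194.2382867105962 [[0.801, -0.459, 0.385, 0.037], [-0.599, -0.631, 0.493, -0.556], [0.017, -0.626, -0.78, 0.966], [0.0, 0.0, 0.0, 1.0]]
side 394.0116595690207 394.0116595690207 253.83827020744295 185.69989217947975 [[-0.89, -0.247, 0.383, -0.038], [-0.455, 0.49, -0.743, 1.061], [-0.004, -0.836, -0.548, 0.865], [0.0, 0.0, 0.0, 1.0]]
[[-0.0011, -0.9481, -0.3179, 0.0831], [1.0, -0.001, -0.0007, -0.0003], [0.0003, -0.3179, 0.9481, -0.1461], [0.0, 0.0, 0.0, 1.0]] 322.77765146333877
```

View pics/scene0.png

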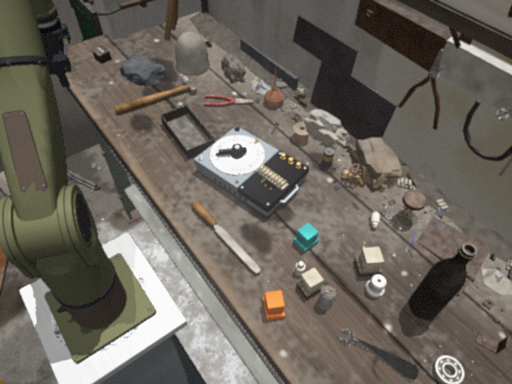

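View pics/side0.png

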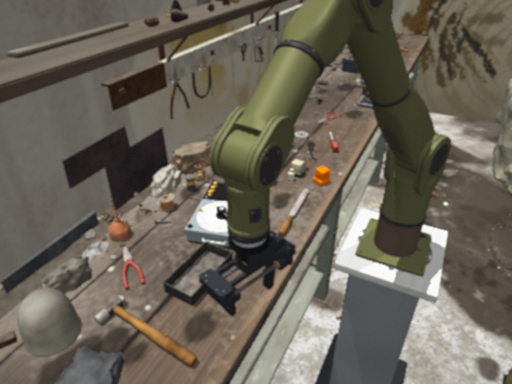

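Scene: tester around (250,168), with the strip at (272,175) and the dial at (238,153). The tray is at (187,130). Candidates for the small relay are cream (312,281), cream (370,260), turquoise (306,237) and orange (274,305). Cream (312,281) stands between the can capacitor (327,297) and the fuse (300,267), so it fits. Cream (370,260) stands by the insulator (376,286), so it is the large relay. I'll confirm this in one enlarged crop.

```bash
cat > h.py <<'E'
import numpy as np,cv2
from scipy.spatial.transform import Rotation as R
def load(n):
    return dict(np.load(f"pics/{n}.npz"))
def ray(d,uv,T=None):
    T=d["cam_to_world"] if T is None else T
    uv=np.atleast_2d(uv).astype(float)
    v=np.c_[(uv[:,0]-d["cx"])/d["fx"],(uv[:,1]-d["cy"])/d["fy"],np.ones(len(uv))]@T[:3,:3].T
    return T[:3,3],v
def onz(d,uv,z,T=None):
    o,v=ray(d,uv,T); return o+v*((z-o[2])/v[:,2])[:,None]
def proj(d,P,T=None):
    T=d["cam_to_world"] if T is None else T
    p=(np.atleast_2d(P)-T[:3,3])@T[:3,:3]
    return np.c_[d["fx"]*p[:,0]/p[:,2]+d["cx"],d["fy"]*p[:,1]/p[:,2]+d["cy"]]
E
python3 - <<'E'
from h import *
d=load("scene0");im=d["img"]
c=cv2.resize(im[115:325,150:400],None,fx=2.8,fy=2.8,interpolation=cv2.INTER_CUBIC);cv2.imwrite("pics/c1.png",c)
for n,p,z in [("tester",(250,168),.056),("dial",(235,152),.059),("tray",(187,130),.04),("small",(312,277),.06),("large",(371,255),.07)]:
    print(n,onz(d,p,z).round(3))
E
```

```text
tester [[0.538 0.107 0.056]]
dial [[0.538 0.185 0.059]]
tray [[0.479 0.376 0.04 ]]
small [[ 0.444 -0.274  0.06 ]]
large [[ 0.601 -0.32   0.07 ]]
```

View pics/c1.png

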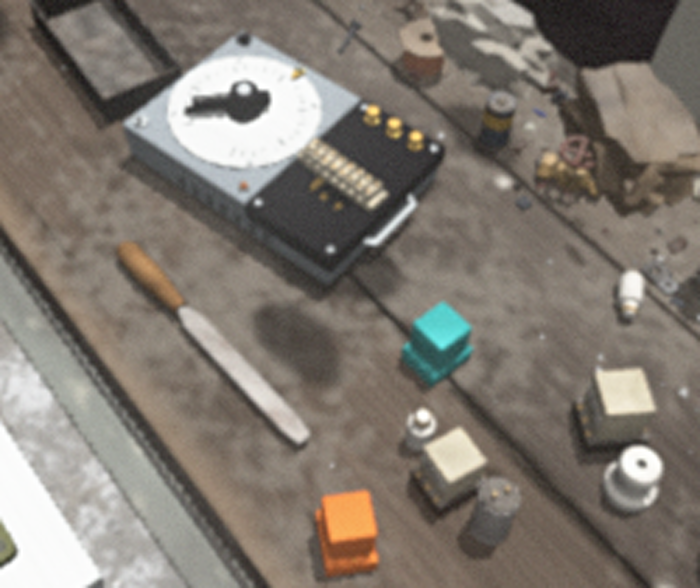

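The crop confirms that cream (312,281) is the small relay, with the fuse on its left and the capacitor on its right. The strip lies at (343,172) in the crop, the brass marker at (298,73), and the lever points left from its hub at (248,98). The posts are at (373,113), (395,127) and (416,140).

```bash
cat >> h.py <<'E'
def fit2(L,W):
    "rigid 2D fit L->W: yaw, t, residuals"
    L=np.array(L,float);W=np.array(W,float)[:,:2];a=L-L.mean(0);b=W-W.mean(0)
    th=np.arctan2((a[:,0]*b[:,1]-a[:,1]*b[:,0]).sum(),(a*b).sum())
    M=np.array([[np.cos(th),-np.sin(th)],[np.sin(th),np.cos(th)]])
    t=W.mean(0)-M@L.mean(0); return th,t,M,W-(L@M.T+t)
E
python3 - <<'E'
from h import *
d=load("scene0");cr=lambda p:np.array(p)/2.8+[150,115]
obs=[((-.1,.145),(128,125),.056),((-.1,-.145),(330,268),.056),((.1,-.145),(440,148),.056),((.1,.145),(240,36),.056),
((.08,-.06),(373,112),.066),((.08,-.089),(394,126),.066),((.08,-.118),(416,139),.066),((0,.055),(245,111),.059)]
W=[onz(d,cr(p),z)[0] for _,p,z in obs]
th,t,M,r=fit2([o[0] for o in obs],W);print(np.degrees(th),t,(r*1e3).round(1).tolist())
print("socket",M@[-.012,-.089]+t,"dial",M@[0,.055]+t)
dc=M@[0,.055]+t
for n,p,z in [("ptr",(190,105),.072),("mk",(298,73),.067)]:
    v=M.T@(onz(d,cr(p),z)[0][:2]-dc);print(n,np.hypot(*v),"scale deg",150-np.degrees(np.arctan2(v[1],v[0])))
for n,P,z in [("strip",[(310,145),(383,197)],.079),("relay top",[(455,430),(486,460),(452,483),(420,452)],.06),("tray",[(34,5),(105,110),(180,70),(100,-20)],.04),("cap",[(499,485)],.073),("fuse",[(422,412)],.049)]:
    w=onz(d,cr(P),z);print(n,w[:,:2].round(3).tolist(),w.mean(0).round(3))
E
```

```text
14.382309323629146 [0.5497161  0.11769301] [[7.9, -2.5], [-5.7, -2.4], [-5.6, 4.3], [-5.4, -7.0], [3.9, 3.5], [1.7, 2.1], [1.3, 1.7], [1.9, 0.3]]
socket [0.56019897 0.02850159] dial [0.53605461 0.17096931]
ptr 0.05795815871771718 scale deg 18.065708439940778
mk 0.07999978240268263 scale deg 159.1159402786468
strip [[0.553, 0.075], [0.57, -0.024]] [0.562 0.025 0.079]
relay top [[0.461, -0.258], [0.463, -0.295], [0.425, -0.294], [0.422, -0.255]] [ 0.443 -0.276  0.06 ]
tray [[0.445, 0.481], [0.423, 0.279], [0.526, 0.284], [0.534, 0.475]] [0.482 0.38  0.04 ]
cap [[0.45, -0.323]] [ 0.45  -0.323  0.073]
fuse [[0.454, -0.223]] [ 0.454 -0.223  0.049]
```

```bash
cat >> h.py <<'E'
def go(p,a_deg,s=None):
    "shift/turn numbers from now to TCP p, tool down, tool y at a_deg"
    from plant import get_state
    s=s or get_state();R0=R.from_quat(s["eef_rot"]);a=np.radians(a_deg)
    y=np.array([np.cos(a),np.sin(a),0]);z=np.array([0,0,-1.]);R1=R.from_matrix(np.c_[np.cross(y,z),y,z])
    d=np.array(p)-s["tool_pos"];t=(R0.inv()*R1).as_rotvec()
    print("shift",(R0.inv().apply(d)/.3).round(4).tolist(),"turn",(t/np.pi).round(4).tolist(),"rows",int(np.ceil(max(np.linalg.norm(d)/.0625,np.degrees(np.linalg.norm(t))/10.7))))
def wrist(name):
    from plant import get_state,snapshot
    s=get_state();d=snapshot("wrist");T=np.eye(4);T[:3,:3]=R.from_quat(s["eef_rot"]).as_matrix();T[:3,3]=s["tool_pos"]
    d["cam_to_world"]=T@d["T_tool_cam"];np.savez(f"pics/{name}.npz",**d);cv2.imwrite(f"pics/{name}.png",d["img"]);return d
E
python3 - <<'E'
from h import *
go([.42,.37,.29],40);go([.52,.22,.29],14.4)
E
```

```text
shift [-0.8793, -0.4366, -0.1723] turn [-0.0004, 0.0001, 0.1639] rows 5
shift [-1.3666, -0.7882, -0.1717] turn [-0.0004, 0.0002, 0.3061] rows 8
```

Emit:
{"name": "send_rows", "arguments": {
  "targets": [
    [[-0.88, -0.44, -0.17], [0, 0, 0.164]],
    [[-0.88, -0.44, -0.17], [0, 0, 0.164]],
    [[-0.88, -0.44, -0.17], [0, 0, 0.164]],
    [[-0.88, -0.44, -0.17], [0, 0, 0.164]],
    [[-0.88, -0.44, -0.17], [0, 0, 0.164]],
    [[-0.88, -0.44, -0.17], [0, 0, 0.164]],
    [[-0.88, -0.44, -0.17], [0, 0, 0.164]]
  ]
}}

```text
clock: 1.02
tool_pos: [0.4192, 0.3699, 0.2895]
eef_rot: [0.422, 0.906, 0.0, -0.001]
contact_force: [-0.1, 0.5, -0.4]
opening: 0.996
finger_force: 0.0
```

```bash
python3 - <<'E'
from h import *
go([.52,.22,.29],14.4)
E
```

```text
shift [-0.5988, -0.0638, -0.0023] turn [-0.0002, -0.0003, 0.1423] rows 3
```

Emit:
{"name": "send_rows", "arguments": {
  "targets": [
    [[-0.6, -0.06, 0], [0, 0, 0.142]],
    [[-0.6, -0.06, 0], [0, 0, 0.142]],
    [[-0.6, -0.06, 0], [0, 0, 0.142]],
    [[-0.6, -0.06, 0], [0, 0, 0.142]],
    [[-0.6, -0.06, 0], [0, 0, 0.142]]
  ],
  "fingers": 0.5
}}

```text
clock: 1.65
tool_pos: [0.5205, 0.2222, 0.2893]
eef_rot: [0.611, 0.791, 0.0, -0.001]
contact_force: [-0.7, 0.4, 0.2]
opening: 0.503
finger_force: 0.0
```

```bash
python3 - <<'E'
from h import *
d=wrist("w1");cv2.imwrite("pics/w1b.png",cv2.resize(d["img"],(768,576),interpolation=cv2.INTER_CUBIC))
E
```

```text
(no output)
```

View pics/w1b.png

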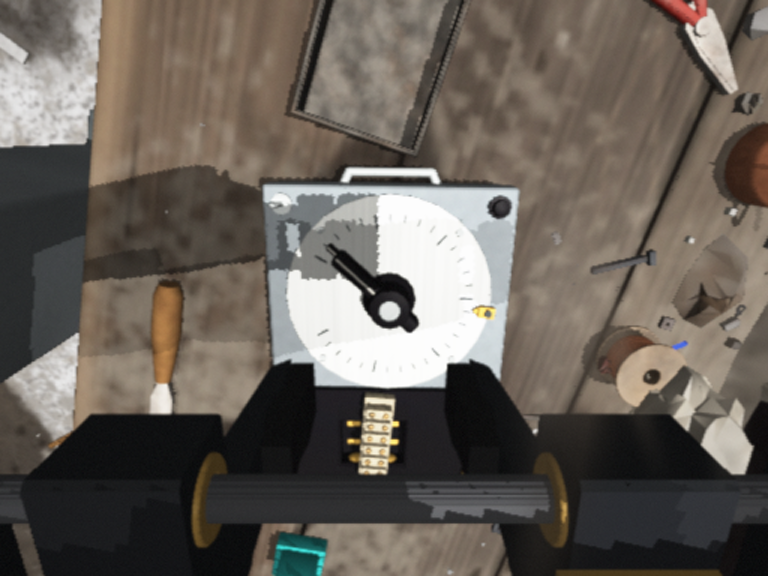

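The wrist view (768x576) shows the tester's back-left and front-left corners at (264,184) and (519,186), and the hub at (389,310). The pointer tip is at (328,245), the marker at (486,312), the tray's near corners at (290,113) and (413,153), and the strip's far end around (380,396).

```bash
python3 - <<'E'
from h import *
d=load("w1");c=lambda p:np.array(p,float)/1.5
im=d["img"]; 
obs=[((-.1,.145),(264,184),.056),((.1,.145),(519,186),.056),((0,.055),(389,291),.059),((0,.055),(389,309),.090)]
W=[onz(d,c(p),z)[0] for _,p,z in obs];print(np.round(W,4).tolist())
th,t,M,r=fit2([o[0] for o in obs],W);print(np.degrees(th),t,(r*1e3).round(1).tolist())
dc=np.mean(W[2:],0)[:2];print("dial",dc)
for n,p,z in [("ptr",(329,246),.07),("mk",(486,312),.067),("mk inner",(474,311),.067)]:
    v=M.T@(onz(d,c(p),z)[0][:2]-dc);print(n,np.hypot(*v),"scale deg",150-np.degrees(np.arctan2(v[1],v[0])))
w=onz(d,c([(290,113),(413,153)]),.04);print("tray",w.round(4).tolist(),np.linalg.norm(w[1]-w[0]))
for P in [[(365,395),(396,397)],[(360,472),(390,473)]]:
    w=onz(d,c(P),.079);print("strip",w.round(4).tolist(),w.mean(0))
hsv=cv2.cvtColor(im,cv2.COLOR_BGR2HSV)
m=cv2.inRange(hsv,(10,15,130),(35,150,255));m[:int(385/1.5)]=0;m[:,:220]=0;m[:,280:]=0;m[317:]=0
m=cv2.morphologyEx(m,cv2.MORPH_OPEN,np.ones((3,3)));m=cv2.morphologyEx(m,cv2.MORPH_CLOSE,np.ones((7,7)))
cs=max(cv2.findContours(m,0,2)[0],key=cv2.contourArea)[:,0];w=onz(d,cs,.079)[:,:2]
print(cv2.minAreaRect((w*1e3).astype(np.float32)))
cv2.imwrite("pics/m.png",m)
E
```

```text
[[0.4227, 0.2417, 0.056], [0.6131, 0.2896, 0.056], [0.5378, 0.183, 0.059], [0.5384, 0.1789, 0.09]]
13.928747484200878 [0.5520816  0.12623107] [[2.6, -1.2], [-1.2, -1.5], [-1.0, 3.4], [-0.4, -0.7]]
dial [0.53812093 0.18095483]
ptr 0.06283919057549828 scale deg 11.661382954883237
mk 0.08020021387994428 scale deg 158.8564587813368
mk inner 0.07038577975572101 scale deg 159.4803551323497
tray [[0.4293, 0.2969, 0.04], [0.5286, 0.2922, 0.04]] 0.09944238255261205
strip [[0.54, 0.0958, 0.079], [0.5655, 0.1005, 0.079]] [0.55274541 0.09815311 0.079     ]
strip [[0.5544, 0.0195, 0.079], [0.5804, 0.0252, 0.079]] [0.56743518 0.02235292 0.079     ]
((561.18115234375, 59.40452575683594), (31.06052017211914, 77.02021026611328), 10.591432571411133)
```

```bash
python3 - <<'E'
from h import *
go([.560,.075,.20],11)
E
```

```text
shift [-0.5103, 0.0036, 0.2968] turn [-0.0004, -0.0006, 0.0205] rows 3
```

Emit:
{"name": "send_rows", "arguments": {
  "targets": [
    [[-0.51, 0, 0.29], [0, 0, 0.02]],
    [[-0.51, 0, 0.29], [0, 0, 0.02]],
    [[-0.51, 0, 0.29], [0, 0, 0.02]],
    [[-0.51, 0, 0.29], [0, 0, 0.02]],
    [[-0.51, 0, 0.29], [0, 0, 0.02]]
  ],
  "fingers": 1
}}

```text
clock: 2.33
tool_pos: [0.5596, 0.0747, 0.2028]
eef_rot: [0.636, 0.772, 0.001, -0.001]
contact_force: [-0.9, 0.5, 0.1]
opening: 0.997
finger_force: 0.0
```

```bash
python3 - <<'E'
from h import *
d=wrist("w2");cv2.imwrite("pics/w2b.png",cv2.resize(d["img"],(768,576),interpolation=cv2.INTER_CUBIC))
E
```

```text
(no output)
```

View pics/w2b.png

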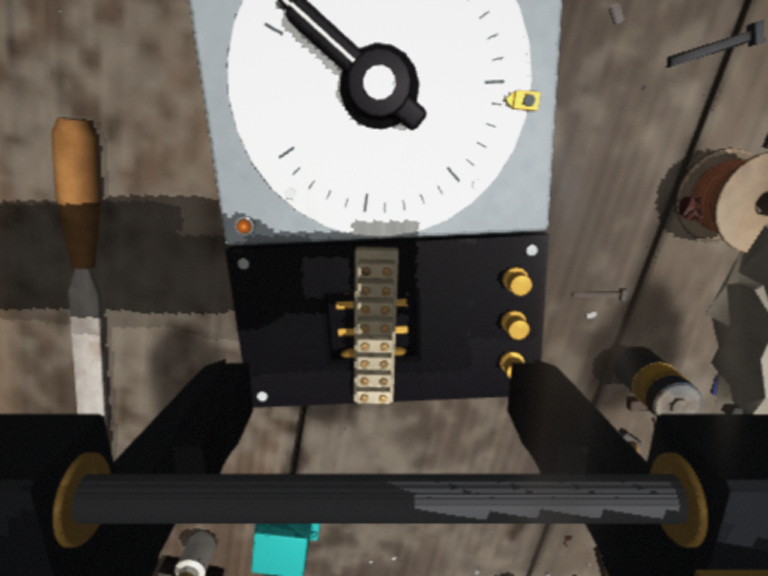

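The second wrist view (768x576) shows the strip from (377,248) to (373,403), crossing the socket centred near (375,327). The posts are at (518,278), (516,322) and (511,362), the hub at (379,83), the marker at (522,100), and the insert's left edge from (225,247) to (549,233).

```bash
python3 - <<'E'
from h import *
d=load("w2");c=lambda p:np.array(p,float)/1.5
obs=[((.08,-.06),(519,275),.072),((.08,-.089),(517,320),.072),((0,.055),(379,82),.090),((-.1,-.145),(248,407),.056),((.1,-.145),(545,398),.056)]
W=[onz(d,c(p),z)[0] for _,p,z in obs]
th,t,M,r=fit2([o[0] for o in obs],W);print(np.degrees(th),t,(r*1e3).round(1).tolist())
print("socket",M@[-.012,-.089]+t,"dial",M@[0,.055]+t)
for P,z in [([(357,248),(398,248)],.07),([(353,403),(394,403)],.079)]:
    w=onz(d,c(P),z);print("strip",w.round(4).tolist(),w.mean(0).round(4))
dc=M@[0,.055]+t
for n,p,z in [("mk",(525,100),.067),("mk inner",(508,99),.067)]:
    v=M.T@(onz(d,c(p),z)[0][:2]-dc);print(n,np.hypot(*v),"scale deg",150-np.degrees(np.arctan2(v[1],v[0])))
print(onz(d,c((375.5,325)),.079))
E
```

```text
14.480483442738239 [0.55067661 0.12595207] [[-2.4, 3.4], [-2.8, 3.4], [2.0, -1.3], [-1.5, -0.7], [4.8, -4.7]]
socket [0.56131229 0.03677874] dial [0.53692385 0.17920488]
strip [[0.543, 0.0886, 0.07], [0.5667, 0.0932, 0.07]] [0.5548 0.0909 0.07  ]
strip [[0.5582, -0.0092, 0.079], [0.5839, -0.0042, 0.079]] [ 0.5711 -0.0067  0.079 ]
mk 0.0813432829641346 scale deg 159.62712716828872
mk inner 0.0720806661876314 scale deg 160.0125330591897
[[0.56224519 0.04619193 0.079     ]]
```

```bash
python3 - <<'E'
from h import *
go([.563,.042,.061],9.8)
E
```

```text
shift [-0.1114, -0.0111, 0.4736] turn [0.0003, -0.0007, 0.0071] rows 3
```

Emit:
{"name": "send_rows", "arguments": {
  "targets": [
    [[-0.11, -0.01, 0.1], [0, 0, 0.007]],
    [[-0.11, -0.01, 0.25], [0, 0, 0.007]],
    [[-0.11, -0.01, 0.4], [0, 0, 0.007]],
    [[-0.11, -0.01, 0.44], [0, 0, 0.007]],
    [[-0.11, -0.01, 0.473], [0, 0, 0.007]],
    [[-0.11, -0.01, 0.473], [0, 0, 0.007]]
  ],
  "fingers": 0.65
}}

```text
clock: 3.12
tool_pos: [0.5638, 0.0394, 0.0616]
eef_rot: [0.645, 0.764, 0.001, 0.0]
contact_force: [-0.4, -0.5, 0.3]
opening: 0.651
finger_force: 0.0
```

Emit:
{"name": "send_rows", "arguments": {
  "targets": [
    [[0, 0, 0], [0, 0, 0]],
    [[0, 0, 0], [0, 0, 0]],
    [[0, 0, 0], [0, 0, 0]],
    [[0, 0, 0], [0, 0, 0]]
  ],
  "fingers": 0,
  "newtons": 15
}}

```text
clock: 3.62
tool_pos: [0.5634, 0.0387, 0.0612]
eef_rot: [0.646, 0.764, 0.0, 0.0]
contact_force: [-1.1, 0.6, 3.5]
opening: 0.292
finger_force: 15.0
```

Emit:
{"name": "send_rows", "arguments": {
  "targets": [
    [[0, 0, -0.05], [0, 0, 0]],
    [[0, 0, -0.2], [0, 0, 0]],
    [[0, 0, -0.4], [0, 0, 0]],
    [[0, 0, -0.45], [0, 0, 0]],
    [[0, 0, -0.45], [0, 0, 0]]
  ]
}}

```text
clock: 4.25
tool_pos: [0.5635, 0.0388, 0.1969]
eef_rot: [0.646, 0.764, 0.001, 0.001]
contact_force: [-0.5, -0.4, -1.2]
opening: 0.287
finger_force: 15.0
```

```bash
python3 - <<'E'
from h import *
go([.52,.2,.196],0);go([.483,.391,.196],-2.7)
d=wrist("w3")
E
```

```text
shift [0.554, -0.0537, 0.003] turn [0.0007, -0.0001, 0.0531] rows 3
shift [1.2023, -0.0695, 0.003] turn [0.0007, -0.0001, 0.0681] rows 6
```

Emit:
{"name": "send_rows", "arguments": {
  "targets": [
    [[0.15, -0.01, 0], [0, 0, 0.02]],
    [[0.35, -0.02, 0], [0, 0, 0.04]],
    [[0.55, -0.03, 0], [0, 0, 0.068]],
    [[0.75, -0.04, 0], [0, 0, 0.068]],
    [[0.9, -0.05, 0], [0, 0, 0.068]],
    [[0.95, -0.05, 0], [0, 0, 0.068]],
    [[0.95, -0.05, 0], [0, 0, 0.068]]
  ]
}}

```text
clock: 5.18
tool_pos: [0.5002, 0.317, 0.1943]
eef_rot: [0.723, 0.691, -0.001, 0.0]
contact_force: [0.1, -0.5, -1.0]
opening: 0.29
finger_force: 15.0
```

```bash
python3 - <<'E'
from h import *
d=wrist("w4");im=d["img"]
go([.483,.391,.196],-2.7)
c=np.hstack([load("w3")["img"][200:384,100:412],im[:184,100:412]])
cv2.imwrite("pics/w4b.png",cv2.resize(np.vstack([im[:,:],]),(768,576),interpolation=cv2.INTER_CUBIC))
E
```

```text
shift [0.2494, -0.0722, -0.005] turn [-0.0004, 0.0009, -0.0003] rows 2
```

View pics/w4b.png

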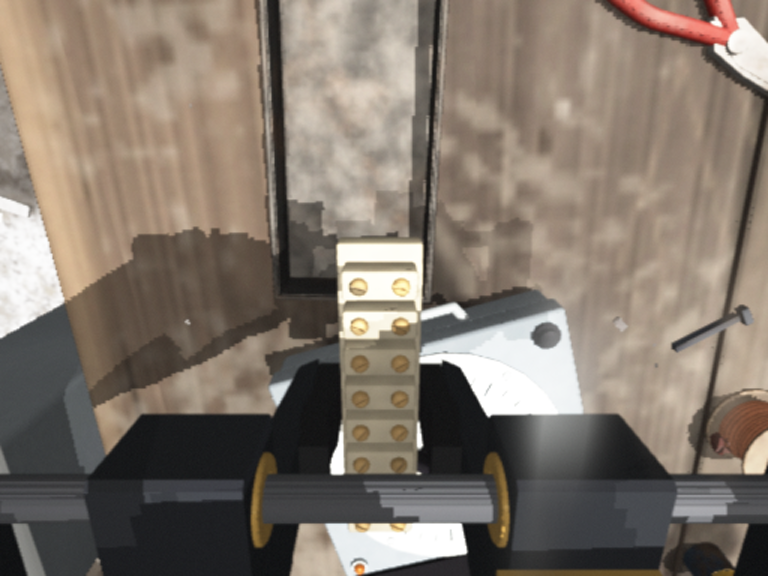

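The strip is held level and near its middle. The tray's near corners are at (277,297) and (432,300).

```bash
python3 - <<'E'
from h import *
d=load("w4");w=onz(d,np.array([(277,297),(432,300),(262,0),(442,0)])/1.5,.04);print(w.round(4).tolist())
n=(w[0]+w[1])/2;ax=(w[2]+w[3])/2-n;ax/=np.linalg.norm(ax);c=n+.1*ax;print(c,np.degrees(np.arctan2(-ax[0],ax[1])))
go([c[0],c[1],.060],np.degrees(np.arctan2(-ax[0],ax[1])))
E
```

```text
[[0.4311, 0.2981, 0.04], [0.5328, 0.2914, 0.04], [0.4425, 0.469, 0.04], [0.5403, 0.4643, 0.04]]
[0.48744829 0.39461028 0.04      ] -3.151921970248337
shift [0.2634, -0.0575, 0.4483] turn [-0.0004, 0.0009, 0.0022] rows 3
```

Emit:
{"name": "send_rows", "arguments": {
  "targets": [
    [[0.15, -0.06, 0], [0, 0, 0.002]],
    [[0.263, -0.06, 0], [0, 0, 0.002]],
    [[0.263, -0.06, 0.1], [0, 0, 0.002]],
    [[0.263, -0.06, 0.25], [0, 0, 0.002]],
    [[0.263, -0.06, 0.4], [0, 0, 0.002]],
    [[0.263, -0.06, 0.5], [0, 0, 0.002]],
    [[0.263, -0.06, 0.57], [0, 0, 0.002]],
    [[0.263, -0.06, 0.61], [0, 0, 0.002]],
    [[0.263, -0.06, 0.612], [0, 0, 0.002]]
  ]
}}

```text
clock: 6.35
tool_pos: [0.487, 0.3963, 0.012]
eef_rot: [0.726, 0.688, -0.0, 0.0]
contact_force: [0.5, -0.3, -0.1]
opening: 0.291
finger_force: 15.0
```

Emit:
{"name": "send_rows", "arguments": {
  "targets": [
    [[0, 0, 0], [0, 0, 0]],
    [[0, 0, 0], [0, 0, 0]],
    [[0, 0, 0], [0, 0, 0]],
    [[0, 0, -0.1], [0, 0, 0]],
    [[0, 0, -0.3], [0, 0, 0]],
    [[0, 0, -0.5], [0, 0, 0]],
    [[0, 0, -0.65], [0, 0, 0]],
    [[0, 0, -0.7], [0, 0, 0]],
    [[0, 0, -0.7], [0, 0, 0]]
  ],
  "fingers": 0.42
}}

```text
clock: 7.48
tool_pos: [0.4868, 0.3971, 0.2226]
eef_rot: [0.726, 0.688, 0.001, -0.0]
contact_force: [0.2, 0.3, -0.2]
opening: 0.417
finger_force: 0.0
```

```bash
python3 - <<'E'
from h import *
d=wrist("w5");im=d["img"]
hsv=cv2.cvtColor(im,cv2.COLOR_BGR2HSV);m=cv2.inRange(hsv,(10,20,120),(35,160,255))
# strip expected pixels
for P in ([.487,.395,.025],[.487+.003,.395+.052,.025],[.487-.003,.395-.052,.025]): print(proj(d,P).round(0))
cv2.imwrite("pics/w5b.png",im[100:384,130:400])
go([.30+.14,-.02,.24],-10);go([.45,-.23,.21],3)
E
```

```text
[[254. 168.]]
[[254. 120.]]
[[253. 213.]]
shift [-1.395, -0.08, -0.0612] turn [-0.0004, 0.0003, 0.0388] rows 7
shift [-2.0922, -0.0097, 0.0394] turn [-0.0004, 0.0003, -0.0335] rows 11
```

View pics/w5b.png

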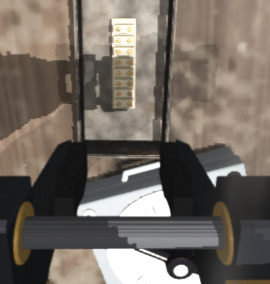

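The strip lies flat and right way up in the tray. Next is the relay.

Emit:
{"name": "send_rows", "arguments": {
  "targets": [
    [[-0.2, 0, -0.02], [0, 0, 0]],
    [[-0.4, 0, -0.05], [0, 0, 0]],
    [[-0.6, 0, -0.05], [0, 0, 0]],
    [[-0.8, 0, -0.05], [0, 0, 0]],
    [[-1, 0, -0.05], [0, 0, 0]],
    [[-1, 0, -0.05], [0, 0, 0]]
  ],
  "fingers": 1
}}

```text
clock: 8.28
tool_pos: [0.469, 0.0912, 0.2356]
eef_rot: [0.729, 0.685, -0.003, -0.0]
contact_force: [-0.6, 0.1, -0.7]
opening: 1.001
finger_force: 0.0
```

Emit:
{"name": "send_rows", "arguments": {
  "targets": [
    [[-0.2, 0, 0], [0, 0, -0.01]],
    [[-0.4, 0, 0], [0, 0, -0.02]],
    [[-0.6, 0, 0.02], [0, 0, -0.033]],
    [[-0.8, 0, 0.04], [0, 0, -0.033]],
    [[-1, 0, 0.07], [0, 0, -0.033]],
    [[-1, 0, 0.08], [0, 0, -0.033]],
    [[-1, 0, 0.08], [0, 0, -0.033]]
  ]
}}

```text
clock: 9.15
tool_pos: [0.4547, -0.2005, 0.2118]
eef_rot: [0.688, 0.725, -0.0, -0.002]
contact_force: [-0.9, 0.3, 0.5]
opening: 1.0
finger_force: 0.0
```

```bash
python3 - <<'E'
from h import *
d=wrist("w6");cv2.imwrite("pics/w6b.png",cv2.resize(d["img"],(768,576),interpolation=cv2.INTER_CUBIC))
E
```

```text
(no output)
```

View pics/w6b.png

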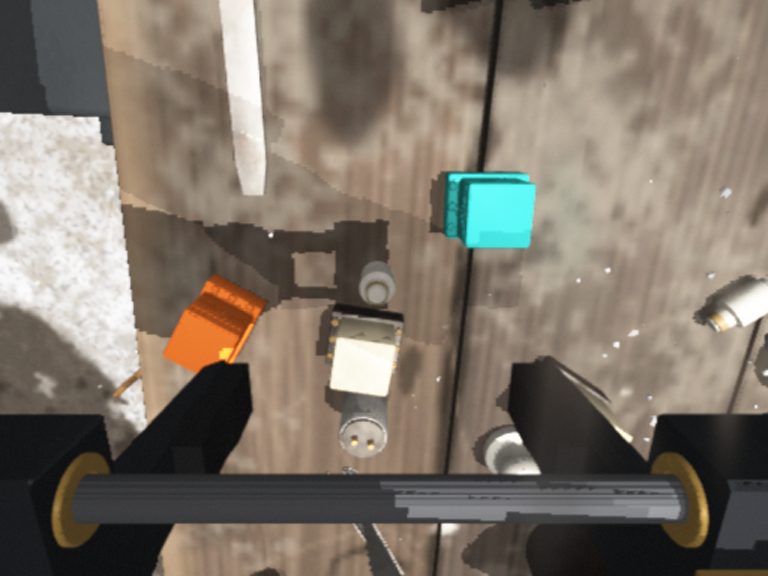

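Wrist view of the relay (768x576). The cover top's corners are (336,338), (398,346), (392,397) and (329,392). The base's far edge runs from (334,306) to (403,315). The fuse is at (375,292), the capacitor at (362,436), and the orange look-alike's nearest part at (250,310).

```bash
python3 - <<'E'
from h import *
d=load("w6");c=lambda p:np.array(p,float)/1.5
hsv=cv2.cvtColor(d["img"],cv2.COLOR_BGR2HSV)
m=cv2.inRange(hsv,(15,15,205),(40,120,255));m[:,:200]=0;m[:,290:]=0;m[:200]=0;m[290:]=0
cs=max(cv2.findContours(m,0,2)[0],key=cv2.contourArea)[:,0];w=onz(d,cs,.06)[:,:2];print("mask rect",cv2.minAreaRect((w*1e3).astype(np.float32)))
w=onz(d,c([(336,338),(398,346),(392,397),(329,392)]),.06);print("top",w[:,:2].round(4).tolist(),w.mean(0).round(4),[np.linalg.norm(w[i]-w[i-1]).round(4) for i in range(4)])
th,t,M,r=fit2([(-.021,.02),(.021,.02),(.021,-.02),(-.021,-.02)],w);print(np.degrees(th),t,(r*1e3).round(1).tolist())
w=onz(d,c([(334,306),(403,315)]),.02);print("base",w.round(4).tolist(),np.linalg.norm(w[1]-w[0]),"rel",(M.T@(w[:,:2]-t).T).T)
for n,p,z in [("fuse",(375,292),.049),("cap",(362,436),.073),("orange",(233,330),.05),("orange base",(267,300),.02)]:
    q=onz(d,c(p),z)[0];print(n,q.round(4),"rel",M.T@(q[:2]-t))
go([t[0],t[1],.10],np.degrees(th))
E
```

```text
mask rect ((446.192626953125, -271.89996337890625), (39.73401641845703, 42.395870208740234), 83.83390808105469)
top [[0.4273, -0.2514], [0.4692, -0.255], [0.4674, -0.2942], [0.4233, -0.2926]] [ 0.4468 -0.2733  0.06  ] [np.float64(0.0414), np.float64(0.042), np.float64(0.0392), np.float64(0.0441)]
-3.7796731766909493 [ 0.44679664 -0.27330645] [[0.1, 0.6], [0.1, -0.3], [1.0, 0.4], [-1.2, -0.7]]
base [[0.4221, -0.2434, 0.02], [0.4738, -0.2479, 0.02]] 0.05189040693243349 rel [[-0.02663478  0.02820601]
 [ 0.02524474  0.02714349]]
fuse [ 0.4519 -0.2212  0.049 ] rel [0.00163678 0.05233513]
cap [ 0.4479 -0.3181  0.073 ] rel [ 0.00400603 -0.04465405]
orange [ 0.3554 -0.2535  0.05  ] rel [-0.09248079  0.01371158]
orange base [ 0.3724 -0.2413  0.02  ] rel [-0.07634557  0.02707568]
shift [-0.2439, -0.0403, 0.3735] turn [-0.0006, -0.0007, 0.0381] rows 3
```

```bash
python3 - <<'E'
from h import *
go([.4465,-.2724,.027],-5.5)
E
```

```text
shift [-0.2414, -0.0408, 0.6168] turn [-0.0006, -0.0007, 0.0477] rows 4
```

Emit:
{"name": "send_rows", "arguments": {
  "targets": [
    [[-0.12, -0.02, 0.05], [0, 0, 0.025]],
    [[-0.24, -0.04, 0.1], [0, 0, 0.048]],
    [[-0.24, -0.04, 0.2], [0, 0, 0.048]],
    [[-0.24, -0.04, 0.35], [0, 0, 0.048]],
    [[-0.24, -0.04, 0.5], [0, 0, 0.048]],
    [[-0.24, -0.04, 0.58], [0, 0, 0.048]],
    [[-0.24, -0.04, 0.616], [0, 0, 0.048]],
    [[-0.24, -0.04, 0.616], [0, 0, 0.048]]
  ],
  "fingers": 0.7
}}

```text
clock: 10.2
tool_pos: [0.4471, -0.2734, 0.0282]
eef_rot: [0.741, 0.672, 0.0, -0.0]
contact_force: [0.0, 0.5, 0.3]
opening: 0.698
finger_force: 0.0
```

Emit:
{"name": "send_rows", "arguments": {
  "targets": [
    [[0, 0, 0], [0, 0, 0]],
    [[0, 0, 0], [0, 0, 0]],
    [[0, 0, 0], [0, 0, 0]],
    [[0, 0, 0], [0, 0, 0]]
  ],
  "fingers": 0,
  "newtons": 30
}}

```text
clock: 10.7
tool_pos: [0.4465, -0.275, 0.0293]
eef_rot: [0.742, 0.671, 0.0, 0.0]
contact_force: [-0.8, -0.1, 6.7]
opening: 0.465
finger_force: 30.0
```

Emit:
{"name": "send_rows", "arguments": {
  "targets": [
    [[0, 0, -0.05], [0, 0, 0]],
    [[0, 0, -0.2], [0, 0, 0]],
    [[0, 0, -0.4], [0, 0, 0]],
    [[0, 0, -0.6], [0, 0, 0]],
    [[0, 0, -0.65], [0, 0, 0]],
    [[0, 0, -0.65], [0, 0, 0]]
  ]
}}

```text
clock: 11.45
tool_pos: [0.4471, -0.275, 0.2252]
eef_rot: [0.742, 0.671, 0.001, 0.002]
contact_force: [0.3, 0.7, -2.9]
opening: 0.466
finger_force: 30.0
```

```bash
python3 - <<'E'
from h import *
go([.567,-.03,.23],14.4)
E
```

```text
shift [0.8526, 0.3161, -0.0158] turn [0.001, 0.0005, -0.1119] rows 5
```

Emit:
{"name": "send_rows", "arguments": {
  "targets": [
    [[0.15, 0.05, 0], [0, 0, -0.02]],
    [[0.33, 0.12, 0], [0, 0, -0.05]],
    [[0.5, 0.19, 0], [0, 0, -0.08]],
    [[0.68, 0.25, 0], [0, 0, -0.1]],
    [[0.82, 0.3, -0.01], [0, 0, -0.112]],
    [[0.85, 0.316, -0.015], [0, 0, -0.112]],
    [[0.85, 0.316, -0.015], [0, 0, -0.112]],
    [[0.85, 0.316, -0.015], [0, 0, -0.112]]
  ]
}}

```text
clock: 12.45
tool_pos: [0.5652, -0.0328, 0.2273]
eef_rot: [0.614, 0.789, -0.001, -0.0]
contact_force: [-0.1, -0.4, -1.9]
opening: 0.469
finger_force: 30.0
```

```bash
python3 - <<'E'
from h import *
d=wrist("w7");print(proj(d,[.5613,.037,.056]))
cv2.imwrite("pics/w7b.png",cv2.resize(d["img"][90:352,90:440],None,fx=2.25,fy=2.25,interpolation=cv2.INTER_CUBIC))
E
```

```text
[[268.11510234 102.04891343]]
```

View pics/w7b.png

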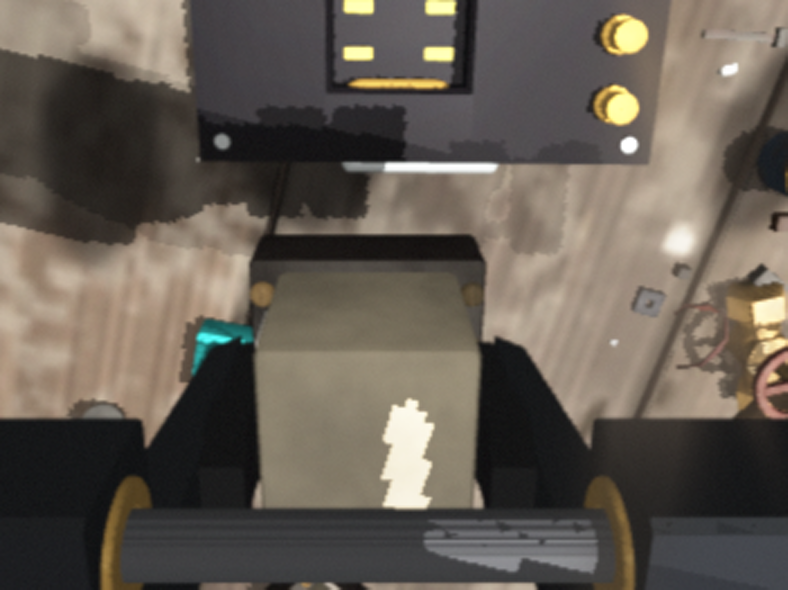

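The relay hangs upright. Its base's near bottom edge runs from (260,237) to (478,237) in the crop. The socket's near outline corners are at (327,93) and (473,92), the posts at (626,32) and (618,104), and the case's right corners at (200,160) and (650,162).

```bash
python3 - <<'E'
from h import *
d=load("w7");c=lambda p:np.array(p,float)/2.25+[89.72,89.72]
g=cv2.cvtColor(d["img"],cv2.COLOR_BGR2GRAY)
print("col",[int(g[r,225:285:4].mean()) for r in range(55,140)])
print("row100",g[98:101,222:312].mean(0).astype(int).tolist())
print("row118",g[116:118,222:312].mean(0).astype(int).tolist())
e=onz(d,c([(327,93),(473,92)]),.056);print("sock near",e.round(4).tolist(),np.linalg.norm(e[1]-e[0]))
obs=[((-.1,-.145),(200,160),.056),((.1,-.145),(650,162),.056),((.08,-.089),(628,30),.072),((.08,-.118),(620,103),.072),((-.04375,-.11475),(327,93),.056),((.01975,-.11475),(473,92),.056)]
W=[onz(d,c(p),z)[0] for _,p,z in obs]
th,t,M,r=fit2([o[0] for o in obs],W);print(np.degrees(th),t,(r*1e3).round(1).tolist(),"socket",M@[-.012,-.089]+t)
z0=.2273-.029
T=np.array([.5652,-.0328]);a=np.radians(2*np.degrees(np.arctan2(.789,.614))-0)
for P,z in [([(260,237),(478,237)],z0),([(250,262),(484,262)],z0+.02),([(270,272),(468,272)],z0+.06),([(257,352),(480,352)],z0+.06)]:
    # tool coordinates
    w=onz(d,c(P),z,d["T_tool_cam"]) if 0 else onz(d,c(P),z)
    A=d["cam_to_world"]@np.linalg.inv(d["T_tool_cam"]);q=(w-A[:3,3])@A[:3,:3];print("relay tool-frame mm",(q*1e3).round(1).tolist())
E
```

```text
col [93, 93, 93, 93, 93, 93, 93, 93, 94, 93, 94, 93, 94, 93, 94, 93, 93, 93, 94, 91, 66, 46, 53, 105, 134, 126, 94, 88, 89, 89, 90, 90, 90, 89, 100, 127, 129, 129, 129, 129, 124, 101, 89, 88, 88, 87, 87, 87, 87, 87, 87, 87, 86, 86, 85, 97, 125, 127, 127, 126, 126, 113, 87, 83, 83, 82, 82, 81, 79, 73, 112, 141, 152, 122, 70, 45, 53, 75, 80, 80, 79, 75, 65, 55, 52]
row100 [78, 78, 78, 77, 78, 78, 78, 78, 78, 78, 79, 79, 64, 40, 34, 37, 62, 84, 87, 87, 88, 88, 89, 89, 90, 90, 89, 91, 90, 91, 92, 93, 92, 94, 94, 94, 95, 95, 96, 95, 95, 95, 97, 98, 97, 96, 97, 98, 99, 99, 99, 99, 100, 100, 100, 99, 99, 99, 100, 101, 101, 100, 102, 102, 100, 101, 102, 101, 101, 88, 61, 47, 44, 43, 33, 20, 18, 25, 32, 56, 83, 91, 93, 93, 92, 92, 91, 91, 90, 91]
row118 [74, 73, 73, 73, 74, 75, 74, 74, 75, 75, 75, 74, 61, 40, 37, 36, 56, 78, 83, 85, 94, 123, 141, 141, 143, 148, 149, 148, 149, 149, 147, 144, 137, 115, 92, 90, 90, 90, 89, 91, 90, 91, 90, 92, 90, 92, 91, 91, 93, 93, 94, 94, 94, 94, 95, 98, 127, 159, 172, 173, 172, 172, 179, 187, 185, 187, 188, 186, 167, 101, 48, 41, 42, 33, 22, 18, 25, 34, 55, 79, 89, 89, 89, 88, 88, 88, 87, 87, 86, 87]
sock near [[0.5372, 0.0029, 0.056], [0.5982, 0.0188, 0.056]] 0.06309072575639942
14.356936456481385 [0.54998234 0.1250383 ] [[-0.0, 0.5], [0.7, -0.8], [-1.2, 0.2], [-1.2, 0.2], [1.1, -0.1], [0.6, 0.0]] socket [0.56042571 0.03584225]
relay tool-frame mm [[23.8, -27.7, 29.0], [23.8, 27.7, 28.9]]
relay tool-frame mm [[24.6, -27.2, 9.0], [24.6, 26.2, 8.9]]
relay tool-frame mm [[37.8, -16.9, -31.0], [37.8, 16.8, -31.1]]
relay tool-frame mm [[22.6, -19.9, -31.0], [22.6, 19.5, -31.1]]
```

```bash
python3 - <<'E'
from h import *
d=load("w7")
w=onz(d,[(267,74.6),(267,131.7),(233.8,99),(301.5,99),(233.8,117),(300.5,117)],.056)
th=np.radians(14.36);M=np.array([[np.cos(th),-np.sin(th)],[np.sin(th),np.cos(th)]])
q=(w[:,:2]@M);print((q*1e3).round(1).tolist())
s=M@[np.mean([q[2,0],q[3,0],q[4,0],q[5,0]]),(q[0,1]+q[1,1])/2];print("size",q[3,0]-q[2,0],q[0,1]-q[1,1],"socket",s)
S=(s+np.array([.5604,.0358]))/2
yv=M@[1,0];xv=np.array([-yv[1],yv[0]])
tcp=S-.0023*xv+.0002*yv;print(S,tcp);go([*tcp,.11],14.36)
E
```

```text
[[551.6, -79.0], [552.2, -131.1], [520.5, -100.5], [584.4, -100.7], [520.2, -117.1], [584.2, -117.3]]
size 0.06384100071373322 0.05211696980200685 socket [0.5611161  0.03518935]
[0.56075805 0.03549467] [0.56152223 0.03331614]
shift [0.2169, 0.0426, 0.3914] turn [-0.0006, 0.0002, -0.0007] rows 3
```

Emit:
{"name": "send_rows", "arguments": {
  "targets": [
    [[0.1, 0.02, 0.02], [0, 0, 0]],
    [[0.2, 0.04, 0.05], [0, 0, 0]],
    [[0.217, 0.043, 0.15], [0, 0, 0]],
    [[0.217, 0.043, 0.28], [0, 0, 0]],
    [[0.217, 0.043, 0.36], [0, 0, 0]],
    [[0.217, 0.043, 0.391], [0, 0, 0]],
    [[0.217, 0.043, 0.391], [0, 0, 0]],
    [[0.217, 0.043, 0.391], [0, 0, 0]]
  ]
}}

```text
clock: 13.5
tool_pos: [0.5635, 0.0354, 0.1117]
eef_rot: [0.613, 0.79, 0.001, 0.001]
contact_force: [-0.1, 0.5, -2.3]
opening: 0.464
finger_force: 30.0
```

```bash
python3 - <<'E'
from h import *
go([.5615,.0333,.085],14.36)
E
```

```text
shift [-0.0052, -0.0083, 0.0888] turn [0.0006, 0.0001, 0.0001] rows 1
```

```bash
cat >> h.py <<'E'
def avg(n=8):
    from plant import get_state,snapshot
    L=[]
    for i in range(n): L.append(get_state());snapshot("side")
    s=dict(L[-1]);P=np.array([l["tool_pos"] for l in L]);s["tool_pos"]=P.mean(0)
    s["eef_rot"]=R.from_quat([l["eef_rot"] for l in L]).mean().as_quat();s["contact_force"]=np.mean([l["contact_force"] for l in L],0)
    print("avg",s["tool_pos"].round(4),"sd mm",(P.std(0)*1e3).round(2),"F",s["contact_force"].round(1),"open",s["opening"],round(s["clock"],2));return s
E
python3 - <<'E'
from h import *
go([.5615,.0333,.085],14.36,avg())
E
```

```text
avg [0.5632 0.0357 0.1114] sd mm [0.24 0.13 0.27] F [ 0.2  0.  -2.5] open 0.46329546543119104 13.85
shift [-0.0063, -0.0076, 0.088] turn [0.0005, 0.0001, 0.0003] rows 1
```

Emit:
{"name": "send_rows", "arguments": {
  "targets": [
    [[-0.006, -0.0075, 0.03], [0, 0, 0]],
    [[-0.006, -0.0075, 0.06], [0, 0, 0]],
    [[-0.006, -0.0075, 0.075], [0, 0, 0]],
    [[-0.006, -0.0075, 0.09], [0, 0, 0]],
    [[-0.006, -0.0075, 0.09], [0, 0, 0]]
  ]
}}

```text
clock: 14.52
tool_pos: [0.561, 0.0323, 0.0841]
eef_rot: [0.613, 0.79, -0.0, 0.0]
contact_force: [-0.9, -2.3, 4.4]
opening: 0.466
finger_force: 30.0
```

```bash
python3 - <<'E'
from h import *
go([.5615,.0333,.078],14.36,avg(4))
E
```

```text
avg [0.561  0.0324 0.0841] sd mm [0.01 0.01 0.02] F [-1.1 -2.1  4.8] open 0.4643295937812101 14.68
shift [0.0026, 0.0025, 0.0204] turn [-0.0, 0.0004, 0.0001] rows 1
```

Emit:
{"name": "send_rows", "arguments": {
  "targets": [
    [[-0.004, -0.003, 0], [0, 0, 0]],
    [[-0.006, -0.004, 0.005], [0, 0, 0]],
    [[-0.006, -0.004, 0.01], [0, 0, 0]],
    [[-0.006, -0.004, 0.01], [0, 0, 0]]
  ]
}}

```text
clock: 15.22
tool_pos: [0.5615, 0.0302, 0.0819]
eef_rot: [0.613, 0.79, 0.0, 0.001]
contact_force: [-1.1, -3.3, 11.6]
opening: 0.466
finger_force: 30.0
```

```bash
python3 - <<'E'
from h import *
go([.5615,.0333,.078],14.36,avg(4))
E
```

```text
avg [0.5615 0.0302 0.0819] sd mm [0.   0.01 0.01] F [-1.3 -3.9 12. ] open 0.46717209389216485 15.38
shift [0.0101, 0.0027, 0.0131] turn [0.0008, 0.0005, -0.0] rows 1
```

Emit:
{"name": "send_rows", "arguments": {
  "targets": [
    [[-0.003, -0.002, 0], [0, 0, 0]],
    [[-0.006, -0.004, 0], [0, 0, 0]],
    [[-0.006, -0.004, 0], [0, 0, 0]]
  ]
}}

```text
clock: 15.8
tool_pos: [0.5614, 0.03, 0.0818]
eef_rot: [0.613, 0.79, 0.002, 0.001]
contact_force: [-0.4, -0.2, 9.8]
opening: 0.463
finger_force: 30.0
```

```bash
python3 - <<'E'
from h import *
s=avg(4);print(s["moment"]);go([.5615,.0333,.078],14.36,s)
E
```

```text
avg [0.5614 0.03   0.0818] sd mm [0.01 0.01 0.01] F [-0.1 -0.6  9.9] open 0.46862019126220505 15.95
[ 0.13648338  0.14530616 -0.06072271]
shift [0.0107, 0.0029, 0.0128] turn [0.0014, -0.0, 0.0003] rows 1
```

Emit:
{"name": "send_rows", "arguments": {
  "targets": [
    [[0, 0, 0.01], [0, 0, 0]],
    [[0, 0, 0.02], [0, 0, 0]],
    [[0, 0, 0.02], [0, 0, 0]]
  ]
}}

```text
clock: 16.38
tool_pos: [0.5624, 0.026, 0.0763]
eef_rot: [0.614, 0.789, 0.001, 0.003]
contact_force: [0.9, -7.8, 12.4]
opening: 0.467
finger_force: 30.0
```

```bash
python3 - <<'E'
from h import *
s=avg(3);print(s["moment"]);go([.5615,.0333,.078],14.36,s)
d=wrist("w8")
E
```

```text
avg [0.5624 0.026  0.0763] sd mm [0.01 0.01 0.01] F [ 0.6 -7.1 12.5] open 0.46672599285686817 16.48
[-1.34576595 -0.06524063  0.04543394]
shift [0.0243, 0.0032, -0.0057] turn [0.0017, 0.0015, -0.0007] rows 1
```

```bash
python3 - <<'E'
from h import *
for n in("w7","w8"):
    g=cv2.cvtColor(load(n)["img"],cv2.COLOR_BGR2GRAY)
    print(n,[int(g[r,235:272].mean()) for r in range(150,262)])
    print([int(g[240:244,c].mean()) for c in range(195,312)])
E
```

```text
w7 [29, 27, 24, 22, 21, 21, 22, 22, 22, 23, 22, 42, 122, 153, 148, 135, 97, 76, 73, 74, 75, 76, 77, 78, 78, 78, 79, 80, 80, 82, 83, 83, 85, 88, 91, 96, 105, 120, 127, 129, 130, 133, 135, 130, 65, 24, 19, 20, 20, 20, 20, 21, 21, 22, 23, 37, 66, 74, 74, 75, 77, 87, 90, 91, 91, 91, 90, 91, 92, 93, 94, 94, 96, 97, 98, 99, 100, 102, 104, 105, 106, 107, 108, 108, 109, 109, 110, 110, 110, 110, 111, 111, 111, 113, 116, 120, 133, 140, 141, 140, 140, 139, 139, 139, 139, 139, 139, 139, 139, 138, 138, 137]
[29, 33, 75, 89, 71, 67, 62, 61, 97, 121, 109, 108, 109, 110, 110, 110, 110, 111, 110, 109, 110, 110, 109, 110, 110, 109, 110, 110, 111, 110, 111, 111, 111, 111, 111, 111, 111, 111, 112, 112, 112, 112, 113, 113, 113, 112, 111, 111, 112, 111, 111, 112, 110, 112, 112, 113, 113, 112, 112, 113, 112, 112, 113, 112, 113, 113, 112, 112, 111, 111, 111, 110, 110, 110, 110, 109, 109, 109, 109, 109, 108, 107, 108, 108, 109, 109, 109, 108, 108, 108, 108, 109, 108, 109, 109, 109, 110, 110, 109, 110, 109, 109, 108, 107, 106, 101, 89, 65, 51, 71, 90, 91, 92, 99, 80, 37, 29]
w8 [45, 45, 44, 44, 44, 44, 44, 43
[... 180 characters left out ...]
, 16, 18, 30, 54, 54, 46, 44, 45, 54, 63, 65, 65, 65, 65, 65, 65, 65, 64, 64, 64, 65, 65, 66, 66, 66, 66, 66, 67, 67, 68, 69, 69, 69, 69, 70, 71, 71, 72, 73, 73, 74, 74, 74, 75, 75, 75, 75, 75, 76, 76, 76, 76, 76, 76, 76, 76, 76, 76, 77]
[11, 11, 10, 9, 8, 13, 23, 33, 37, 49, 64, 67, 66, 67, 68, 68, 67, 67, 67, 67, 66, 68, 67, 69, 68, 68, 67, 68, 69, 69, 69, 69, 69, 69, 70, 71, 70, 70, 71, 71, 72, 72, 71, 71, 72, 71, 71, 73, 72, 73, 73, 73, 74, 74, 74, 74, 74, 74, 74, 73, 73, 73, 74, 73, 73, 74, 73, 73, 73, 73, 73, 74, 74, 73, 74, 75, 74, 73, 73, 72, 72, 72, 72, 71, 72, 71, 71, 71, 69, 69, 69, 68, 68, 69, 68, 67, 65, 65, 64, 64, 63, 64, 62, 60, 54, 41, 31, 30, 30, 24, 14, 8, 9, 9, 10, 11, 9]
```

```bash
python3 - <<'E'
from h import *
d=load("w8");A=d["cam_to_world"]@np.linalg.inv(d["T_tool_cam"])
for r in (180,181,182.5,185):
    w=onz(d,(253.5,r),.056);print(r,w.round(4),((w-A[:3,3])@A[:3,:3]*1e3).round(1))
g=cv2.cvtColor(d["img"],cv2.COLOR_BGR2GRAY)
for r in(176,188,195): print(r,g[r,175:335:1].tolist())
cv2.imwrite("pics/w8b.png",cv2.resize(d["img"][120:300,150:360],None,fx=2.8,fy=2.8,interpolation=cv2.INTER_CUBIC).astype(float).__mul__(1.8).clip(0,255).astype(np.uint8))
E
```

```text
180 [[0.5537 0.0601 0.056 ]] [[35.3 -0.1 20.2]]
181 [[0.5538 0.0595 0.056 ]] [[34.7 -0.1 20.2]]
182.5 [[0.554  0.0587 0.056 ]] [[33.9 -0.1 20.2]]
185 [[0.5544 0.0574 0.056 ]] [[32.5 -0.1 20.2]]
176 [25, 26, 25, 30, 34, 34, 35, 34, 36, 37, 35, 36, 36, 35, 35, 35, 37, 33, 35, 37, 34, 33, 33, 34, 33, 33, 32, 34, 34, 32, 34, 32, 33, 33, 35, 35, 32, 32, 35, 35, 33, 35, 36, 37, 34, 37, 35, 33, 35, 34, 37, 37, 36, 35, 36, 38, 36, 38, 37, 37, 37, 36, 36, 37, 37, 37, 35, 35, 37, 37, 38, 38, 37, 38, 37, 37, 40, 38, 38, 39, 40, 40, 39, 39, 37, 38, 38, 39, 37, 39, 39, 40, 39, 41, 40, 39, 39, 40, 39, 41, 39, 40, 42, 40, 42, 41, 40, 42, 40, 41, 42, 41, 41, 39, 39, 41, 42, 41, 43, 42, 43, 43, 41, 41, 42, 42, 44, 44, 43, 43, 43, 43, 43, 44, 43, 43, 45, 44, 45, 43, 44, 45, 48, 50, 51, 50, 50, 50, 50, 51, 51, 49, 50, 50, 48, 49, 50, 50, 49, 49]
188 [21, 20, 20, 20, 21, 23, 19, 22, 18, 12, 12, 12, 12, 13, 15, 20, 21, 19, 20, 18, 16, 14, 14, 12, 12, 10, 13, 14, 11, 13, 13, 13, 13, 11, 12, 13, 11, 13, 13, 14, 13, 9, 12, 14, 13, 10, 13, 10, 17, 15, 12, 11, 15, 15, 13, 14, 16, 14, 14, 16, 15, 13, 14, 13, 1
[... 294 characters left out ...]
5, 18, 15, 20, 20, 16, 19, 19, 18, 17, 18, 18, 16, 19, 18, 15, 18, 19, 16, 17]
195 [12, 9, 9, 7, 11, 12, 7, 8, 12, 10, 10, 10, 11, 7, 11, 8, 10, 12, 11, 11, 8, 9, 11, 6, 7, 10, 12, 11, 13, 15, 17, 17, 17, 16, 19, 17, 16, 17, 17, 16, 16, 16, 16, 16, 19, 18, 16, 17, 17, 16, 18, 16, 17, 17, 15, 17, 19, 18, 16, 18, 19, 18, 17, 17, 18, 17, 18, 17, 18, 16, 16, 16, 16, 16, 16, 16, 15, 12, 12, 13, 12, 13, 13, 13, 13, 13, 13, 12, 12, 14, 11, 12, 11, 14, 12, 14, 11, 11, 13, 13, 15, 11, 15, 14, 15, 14, 15, 13, 15, 11, 12, 10, 14, 11, 13, 11, 14, 13, 12, 13, 14, 11, 13, 13, 12, 12, 11, 14, 12, 14, 11, 9, 6, 6, 8, 10, 8, 10, 9, 6, 13, 13, 10, 12, 12, 11, 11, 12, 10, 8, 12, 12, 10, 9, 13, 10, 11, 8, 9, 9]
```

View pics/w8b.png

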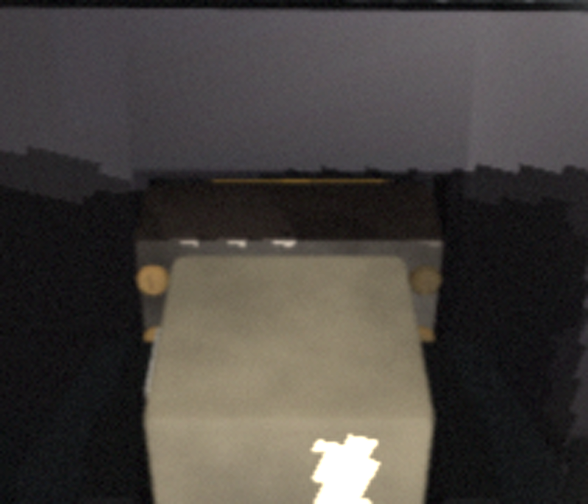

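The picture shows the relay pivoted in the grip: its +y face appears taller and its base's far edge is down in the socket. The socket's far edge (row 170 of the crop, image row ~181) is at y=.060, which agrees with my first socket estimate. I'll ease the grip and bring the hand back +y so the relay stands up in the socket.

Emit:
{"name": "send_rows", "arguments": {
  "targets": [
    [[0, 0, 0], [0, 0, 0]],
    [[0.006, 0, -0.004], [0, 0, 0]],
    [[0.012, 0, -0.008], [0, 0, 0]],
    [[0.018, 0, -0.012], [0, 0, 0]],
    [[0.024, 0.003, -0.016], [0, 0, 0]],
    [[0.03, 0.003, -0.02], [0, 0, 0]],
    [[0.03, 0.003, -0.02], [0, 0, 0]]
  ],
  "newtons": 10
}}

```text
clock: 17.45
tool_pos: [0.5588, 0.0395, 0.0806]
eef_rot: [0.612, 0.791, 0.001, 0.0]
contact_force: [4.3, -0.3, -3.2]
opening: 0.463
finger_force: 10.0
```

```bash
cat >> h.py <<'E'
def prof(n,r0=150,r1=300):
    g=cv2.cvtColor(load(n)["img"],cv2.COLOR_BGR2GRAY).astype(float);p=g[r0:r1,235:272].mean(1);p=cv2.GaussianBlur(p[:,None],(1,3),0)[:,0]
    dg=np.diff(p);print(n,"edges",[(r0+i,int(dg[i])) for i in range(1,len(dg)-1) if abs(dg[i])>3 and abs(dg[i])>=abs(dg[i-1]) and abs(dg[i])>abs(dg[i+1])])
E
python3 - <<'E'
from h import *
s=avg(3);go([.5615,.0333,.078],14.36,s)
wrist("w9");[prof(n) for n in("w7","w8","w9")]
E
```

```text
avg [0.5589 0.0395 0.0806] sd mm [0.01 0.03 0.  ] F [ 4.9  0.2 -3.1] open 0.4687313172412369 17.55
shift [-0.0222, 0.0034, 0.0088] turn [0.0006, -0.0003, 0.0006] rows 1
w7 edges [(161, 52), (165, -27), (186, 11), (193, -44), (205, 20), (210, 6), (245, 9), (269, 5), (286, -4)]
w8 edges [(180, -8), (183, 7), (185, -8), (205, 14), (207, -4), (211, 7), (277, 9), (280, -4), (291, -4)]
w9 edges [(180, -5), (205, 18), (207, -5), (211, 7), (279, 6), (283, -4), (297, -4)]
```

Emit:
{"name": "send_rows", "arguments": {
  "targets": [
    [[0, 0, 0], [0, 0, 0]],
    [[0, 0, 0], [0, 0, 0]],
    [[-0.01, 0, -0.03], [0, 0, 0]],
    [[-0.1, 0, -0.15], [0, 0, 0]],
    [[-0.23, 0, -0.3], [0, 0, 0]],
    [[-0.25, 0, -0.45], [0, 0, 0]],
    [[-0.25, 0, -0.49], [0, 0, 0]],
    [[-0.25, 0, -0.49], [0, 0, 0]],
    [[-0.25, 0, -0.49], [0, 0, 0]]
  ],
  "newtons": 30
}}

```text
clock: 18.77
tool_pos: [0.5748, -0.0333, 0.2255]
eef_rot: [0.612, 0.791, -0.001, -0.002]
contact_force: [0.1, 0.2, -2.5]
opening: 0.461
finger_force: 30.0
```

```bash
python3 - <<'E'
from h import *
s=avg(3);d=wrist("w10");prof("w7",60);prof("w10",60)
g=cv2.cvtColor(d["img"],cv2.COLOR_BGR2GRAY)
for n in("w7","w10"):
    g=cv2.cvtColor(load(n)["img"],cv2.COLOR_BGR2GRAY)
    print(n,[int(g[r,235:272].mean()) for r in range(186,300,2)])
    e=cv2.Canny(g,30,80)
    for r in range(205,300,8): print(r,np.flatnonzero(e[r,190:320])+190)
E
```

```text
avg [ 0.5751 -0.0334  0.2256] sd mm [0.24 0.14 0.11] F [-0.2  0.2 -2.3] open 0.46717073700455525 18.88
w7 edges [(74, -22), (77, 40), (80, -21), (89, 23), (95, -22), (110, 23), (116, -21), (125, 28), (128, -43), (131, 16), (136, -11), (149, -3), (161, 52), (165, -27), (186, 11), (193, -44), (205, 20), (210, 6), (245, 9), (269, 5), (286, -4)]
w10 edges [(71, -19), (74, 50), (76, -29), (85, 21), (92, -22), (107, 22), (113, -22), (121, 43), (125, -59), (128, 16), (136, -11), (149, -6), (158, 57), (163, -30), (181, 3), (185, -24), (205, 27), (208, -5), (211, 12), (269, 3), (279, 6), (286, -4)]
w7 [105, 127, 130, 135, 65, 19, 20, 20, 21, 23, 66, 74, 77, 90, 91, 90, 92, 94, 96, 98, 100, 104, 106, 108, 109, 110, 110, 111, 111, 116, 133, 141, 140, 139, 139, 139, 139, 138, 136, 135, 134, 138, 147, 155, 157, 156, 158, 159, 159, 161, 157, 148, 151, 153, 154, 157, 159]
205 [194 201 204 205 206 207 208 209 210 211 212 213 214 215 216 217 218 219
 220 221 222 223 224 225 226 227 228 229 230 231 232 233 234 235 236 237
 238 239 240 241 242 243 244 245 246 247 248 249 250 251 252 253 254 255
 256 25
[... 541 characters left out ...]
109, 109, 109, 108, 108, 109, 110, 111, 112, 113, 115, 116, 117, 119, 121, 122, 124, 125, 125, 125, 126, 126, 126, 126, 127, 127, 128, 131, 137, 140, 138, 136, 137, 152, 155, 156, 153, 145, 146, 148, 151, 153, 154]
205 [196 201 203 204 214 215 216 217 218 224 225 226 227 228 229 230 231 239
 240 241 242 243 244 245 246 247 248 249 255 256 263 264 271 272 273 283
 284 285 286 287 288 289 290 292 293 296 308]
213 [190 194 199 212 213 293 294 308 319]
221 [192 197 200 208 211 296 307]
229 [191 195 198 200 208 297 306 317]
237 [198 200 203 204 205 298 300 301 302 305]
245 [204 300]
253 [202 302]
261 [201 303]
269 [201 304]
277 [202 280 281 304]
285 [203 263 285 303]
293 [204 263 264 283 284 302]
```

```bash
python3 - <<'E'
from h import *
from scipy.optimize import least_squares
d=load("w7");T=d["T_tool_cam"]
E=np.array([(22,0),(22,20),(20,20),(20,60)])/1e3
def rows(p):
    t,x,z=p; # tilt: top leans to -tool x for t>0
    X=x+E[:,0]*np.cos(t)-(E[:,1]-.045)*np.sin(t); Z=z-(E[:,1]-.045)*np.cos(t)-E[:,0]*np.sin(t)
    return proj(d,np.c_[X,0*X,Z],T)[:,1]
for n,r in(("w7",[194,205.7,210.7,246]),("w10",[185.5,205.7,211.3,267])):
    s=least_squares(lambda p:rows(p)-r,[0,0,-.015],x_scale=[.1,.01,.01]);print(n,np.degrees(s.x[0]),s.x[1:]*1e3,s.fun.round(1))
E
```

```text
w7 -2.931457087114619 [  9.27037565 -31.17733365] [ 0.4  0.2 -0.7  0.1]
w10 13.627004662306772 [ -1.39067816 -14.11528423] [ 0.6  0.8 -1.5  0.2]
```

```bash
cat >> h.py <<'E'
E_=np.array([(22,0),(22,20),(20,20),(20,60)])/1e3
def tilt(r,z=-.0157):
    from scipy.optimize import least_squares
    d=load("w7");T=d["T_tool_cam"]
    def rows(p):
        t,x=p;X=x+E_[:,0]*np.cos(t)-(E_[:,1]-.045)*np.sin(t);Z=z-(E_[:,1]-.045)*np.cos(t)-E_[:,0]*np.sin(t)
        return proj(d,np.c_[X,0*X,Z],T)[:,1]
    s=least_squares(lambda p:rows(p)-r,[0,0],x_scale=[.1,.01]);print("tilt",np.degrees(s.x[0]).round(1),"x mm",(s.x[1]*1e3).round(1),s.fun.round(1))
E
python3 - <<'E'
from h import *
tilt([194,205.7,210.7,246]);tilt([185.5,205.7,211.3,267])
d=load("w6");c=lambda p:np.array(p,float)/1.5
print("blade tip",onz(d,c((250,192)),.0),"turq",onz(d,c([(445,240),(445,175)]),.0),"fuse",onz(d,c((375,262)),0.),"orange",onz(d,c((267,300)),0.))
go([.45,-.11,.225],5)
E
```

```text
tilt -0.2 x mm 2.4 [ 0.1  0.6 -0.8  0. ]
tilt 13.1 x mm -0.7 [ 0.6  0.7 -1.6  0.2]
blade tip [[ 0.35725586 -0.16541146  0.        ]] turq [[ 0.5026958  -0.19360885  0.        ]
 [ 0.49823235 -0.14606899  0.        ]] fuse [[ 0.45091813 -0.21340668  0.        ]] orange [[ 0.36777374 -0.24854166  0.        ]]
shift [-0.1406, -0.4701, 0.0056] turn [-0.0008, -0.0002, 0.0526] rows 3
```

Emit:
{"name": "send_rows", "arguments": {
  "targets": [
    [[-0.05, -0.15, 0], [0, 0, 0.02]],
    [[-0.1, -0.32, 0], [0, 0, 0.04]],
    [[-0.13, -0.46, 0], [0, 0, 0.052]],
    [[-0.13, -0.5, 0.1], [0, 0, 0.052]],
    [[-0.13, -0.5, 0.25], [0, 0, 0.052]],
    [[-0.13, -0.5, 0.4], [0, 0, 0.052]],
    [[-0.13, -0.5, 0.52], [0, 0, 0.052]],
    [[-0.13, -0.5, 0.57], [0, 0, 0.052]],
    [[-0.13, -0.5, 0.58], [0, 0, 0.052]],
    [[-0.13, -0.5, 0.58], [0, 0, 0.052]]
  ]
}}

```text
clock: 20.23
tool_pos: [0.4419, -0.1096, 0.0543]
eef_rot: [0.675, 0.738, 0.0, 0.001]
contact_force: [-0.1, 0.2, -2.5]
opening: 0.463
finger_force: 30.0
```

```bash
python3 - <<'E'
from h import *
avg(3)
E
```

```text
avg [ 0.442  -0.1096  0.0545] sd mm [0.04 0.02 0.13] F [ 0.3 -0.1 -2.4] open 0.4630057860482429 20.32
```

Emit:
{"name": "send_rows", "arguments": {
  "targets": [
    [[0, 0, 0.03], [0, 0, 0]],
    [[0, 0, 0.05], [0, 0, 0]],
    [[0, 0, 0.065], [0, 0, 0]],
    [[0, 0, 0.075], [0, 0, 0]],
    [[0, 0, 0.082], [0, 0, 0]],
    [[0, 0, 0.084], [0, 0, 0]],
    [[0, 0, 0.084], [0, 0, 0]]
  ],
  "newtons": 8
}}

```text
clock: 21.25
tool_pos: [0.4411, -0.1085, 0.0298]
eef_rot: [0.675, 0.738, -0.0, -0.002]
contact_force: [-1.3, 3.0, 9.6]
opening: 0.468
finger_force: 8.0
```

Emit:
{"name": "send_rows", "arguments": {
  "targets": [
    [[0, 0, 0], [0, 0, 0]],
    [[0, 0, 0], [0, 0, 0]],
    [[0, 0, 0], [0, 0, 0]],
    [[0, 0, 0], [0, 0, 0]]
  ],
  "fingers": 0.65
}}

```text
clock: 21.75
tool_pos: [0.4421, -0.1097, 0.029]
eef_rot: [0.675, 0.738, -0.0, -0.001]
contact_force: [0.6, -0.2, 0.6]
opening: 0.651
finger_force: 0.0
```

```bash
python3 - <<'E'
from h import *
avg(3);d=wrist("w11");prof("w11")
g=cv2.cvtColor(d["img"],cv2.COLOR_BGR2GRAY);e=cv2.Canny(g,30,80)
for r in range(213,300,8): print(r,np.flatnonzero(e[r,170:340])+170)
print([int(g[r,235:272].mean()) for r in range(186,300,2)])
E
```

```text
avg [ 0.4421 -0.1097  0.029 ] sd mm [0.02 0.02 0.01] F [-0.   0.   0.1] open 0.648954345122166 21.85
w11 edges [(152, -3), (176, -18), (187, 46), (192, -25), (202, 3), (205, 3), (214, 4), (222, 31), (240, -22), (275, 3), (279, 6)]
213 [202 205 229 247 248 249 277 278 279 292 298 303]
221 [199 254 300 301]
229 [199 302]
237 [199 211 212 213 214 215 216 301]
245 [196 200 301 310]
253 [197 200 300 309]
261 [197 201 300 309]
269 [198 201 299 308]
277 [197 202 268 269 290 291 292 293 294 295 296 297 298 310]
285 [194 202 262 299 312]
293 [192 194 202 204 261 298 314]
[41, 155, 176, 141, 104, 108, 112, 117, 122, 129, 136, 140, 142, 142, 141, 151, 152, 152, 183, 247, 251, 251, 251, 251, 251, 251, 250, 235, 189, 158, 147, 146, 146, 145, 143, 142, 141, 139, 138, 137, 137, 137, 137, 137, 137, 144, 147, 160, 162, 162, 165, 166, 166, 167, 169, 169, 169]
```

```bash
python3 - <<'E'
from h import *
tilt([176.5,187.5,192.5,222.5],-.016)
d=load("w11");A=d["cam_to_world"]@np.linalg.inv(d["T_tool_cam"])
g=cv2.cvtColor(d["img"],cv2.COLOR_BGR2GRAY)
# yaw: cover top front edge rows at left and right columns ; base top edge
for r0,r1 in((170,182),(183,190),(214,228)):
    print(r0,[r0+int(np.argmax(np.abs(np.diff(g[r0:r1,c-3:c+3].mean(1))))) for c in (215,230,245,260,275,290)])
for y in(216,): print(onz(d,[(199,229),(302,229)],.06,)@np.eye(3)-A[:3,3])
E
```

```text
tilt -0.3 x mm 12.6 [ 0.7  0.1 -1.1  0.2]
170 [175, 176, 176, 176, 176, 176]
183 [187, 187, 187, 187, 186, 187]
214 [222, 222, 222, 222, 222, 222]
[[-0.02392416  0.02796398  0.03093528]
 [ 0.01614468  0.03150734  0.03093528]]
```

Emit:
{"name": "send_rows", "arguments": {
  "targets": [
    [[0.02, -0.006, 0], [0, 0, 0]],
    [[0.042, -0.012, 0.008], [0, 0, 0]],
    [[0.042, -0.012, 0.008], [0, 0, 0]],
    [[0.042, -0.012, 0.008], [0, 0, 0]]
  ]
}}

```text
clock: 22.45
tool_pos: [0.4405, -0.0979, 0.0293]
eef_rot: [0.675, 0.738, -0.002, -0.003]
contact_force: [-0.8, 0.2, 0.0]
opening: 0.653
finger_force: 0.0
```

Emit:
{"name": "send_rows", "arguments": {
  "targets": [
    [[0, 0, 0], [0, 0, 0]],
    [[0, 0, 0], [0, 0, 0]],
    [[0, 0, 0], [0, 0, 0]],
    [[0, 0, 0], [0, 0, 0]],
    [[0, 0, -0.05], [0, 0, 0]],
    [[0, 0, -0.2], [0, 0, 0]],
    [[0, 0, -0.4], [0, 0, 0]],
    [[0, 0, -0.6], [0, 0, 0]],
    [[0, 0, -0.66], [0, 0, 0]],
    [[0, 0, -0.66], [0, 0, 0]]
  ],
  "fingers": 0,
  "newtons": 50
}}

```text
clock: 23.7
tool_pos: [0.4423, -0.0986, 0.2291]
eef_rot: [0.675, 0.738, -0.001, -0.002]
contact_force: [-0.4, -0.2, -3.6]
opening: 0.465
finger_force: 50.0
```

```bash
python3 - <<'E'
from h import *
go([.5675,-.033,.227],14.36,avg(3))
E
```

```text
avg [ 0.4416 -0.0984  0.228 ] sd mm [0.54 0.11 0.9 ] F [-0.3  0.2 -3.2] open 0.46391826385232265 23.8
shift [0.1803, 0.4373, 0.0009] turn [-0.0019, -0.0008, -0.0517] rows 3
```

Emit:
{"name": "send_rows", "arguments": {
  "targets": [
    [[0.06, 0.14, 0], [0, 0, -0.02]],
    [[0.12, 0.29, 0], [0, 0, -0.04]],
    [[0.17, 0.41, 0], [-0.002, -0.001, -0.052]],
    [[0.18, 0.437, 0], [-0.002, -0.001, -0.052]],
    [[0.18, 0.437, 0], [-0.002, -0.001, -0.052]],
    [[0.18, 0.437, 0], [-0.002, -0.001, -0.052]]
  ]
}}

```text
clock: 24.6
tool_pos: [0.5659, -0.0343, 0.2258]
eef_rot: [0.613, 0.79, -0.002, -0.001]
contact_force: [-0.3, -0.7, -2.1]
opening: 0.466
finger_force: 50.0
```

```bash
python3 - <<'E'
from h import *
avg(4);s=avg(3);d=wrist("w12");prof("w12",60)
print(R.from_quat(s["eef_rot"]).as_matrix().round(4).tolist())
g=cv2.cvtColor(d["img"],cv2.COLOR_BGR2GRAY);e=cv2.Canny(g,30,80)
for r in(99,117): print(r,g[r-1:r+2,222:320].mean(0).astype(int).tolist())
for r in range(213,300,8): print(r,np.flatnonzero(e[r,190:320])+190)
E
```

```text
avg [ 0.5664 -0.0342  0.2262] sd mm [0.32 0.16 0.27] F [-0.2 -0.4 -2.3] open 0.4631601524337582 24.75
avg [ 0.5672 -0.0336  0.2266] sd mm [0.15 0.13 0.03] F [ 0.1  0.  -2.2] open 0.46522523141273614 24.9
w12 edges [(73, -23), (76, 47), (79, -23), (88, 23), (94, -22), (109, 23), (115, -22), (124, 30), (127, -47), (130, 17), (136, -10), (151, -5), (160, 52), (164, -26), (182, 3), (186, 11), (196, -47), (208, 21), (213, 5), (249, 8), (269, 8), (285, -4)]
[[-0.2483, 0.9687, -0.0008], [0.9687, 0.2483, -0.0005], [-0.0003, -0.0009, -1.0]]
99 [76, 77, 79, 77, 77, 77, 77, 78, 77, 70, 51, 38, 34, 41, 68, 85, 86, 87, 88, 88, 88, 89, 89, 89, 90, 90, 89, 92, 91, 91, 92, 93, 93, 93, 94, 94, 94, 95, 95, 96, 96, 96, 96, 96, 97, 98, 98, 99, 99, 99, 99, 99, 99, 98, 98, 100, 100, 101, 100, 101, 100, 101, 102, 101, 101, 100, 99, 79, 53, 45, 44, 44, 31, 16, 22, 28, 35, 66, 90, 91, 91, 91, 91, 92, 92, 90, 91, 91, 91, 91, 91, 91, 91, 89, 90, 90, 90, 89]
117 [73, 73, 73, 73, 74, 74, 75, 75, 74, 71, 54, 38, 34, 35, 61, 79, 82, 83, 85, 87, 88, 88, 89, 90, 90, 92, 91, 91, 90, 93, 93, 90, 88, 88, 88, 89, 89, 90, 89, 90, 90, 90, 90, 91, 91, 91, 91, 91, 92, 93, 92, 93, 94, 96, 99, 109, 113, 114, 114, 114, 113, 113, 113, 115, 114, 109, 84, 53, 42, 42, 40, 31, 17, 20, 29, 36, 66, 87, 89, 89, 89, 88, 88, 87, 88, 88, 87, 87, 85, 86, 87, 86, 86, 86, 86, 85, 85, 85]
213 [196 200 221 226 237 238 239 240 241 247 251 280 281 283 306]
221 [194 195 198 202 210 211 294 297 298 302 305]
229 [190 191 196 197 201 206 207 296 297 298 299 305 309 314 316]
237 [200 201 202 205 304]
245 [203 301]
253 [202 303]
261 [203 302]
269 [203 263 264 265 267 268 269 270 302]
277 [204 261 281 282 301]
285 [204 259 260 261 262 279 301]
293 [205 261 279 280 301]
```

```bash
python3 - <<'E'
from h import *
tilt([196.5,208.7,213.7,249.5],-.016);tilt([196.5,208.7,213.7,249.5],-.018)
d=load("w12");A=d["cam_to_world"]@np.linalg.inv(d["T_tool_cam"])
w=onz(d,[(265,73.7),(265,130.5),(232,99),(299.2,99),(232,117),(298.3,117)],.056);q=(w-A[:3,3])@A[:3,:3]*1e3;print(q.round(1).tolist())
x=(q[0,0]+q[1,0])/2;y=q[2:,1].mean();print("socket in tool",x,y,"size",q[0,0]-q[1,0],q[3,1]-q[2,1],"yaw",np.degrees(np.arctan2(q[2,1]-q[4,1],q[2,0]-q[4,0])),"world",A[:3,:3]@np.array([x,y,0])*1e-3+A[:3,3])
# relay y in tool from cover silhouette at top edge rows 253 (203..303)
T=d["T_tool_cam"];o,v=ray(d,[(202.5,253),(302.5,253)],T);print("relay y",(o+v*((-.033-o[2])/v[:,2])[:,None])*1e3)
E
```

```text
tilt -0.3 x mm 0.9 [ 0.3  0.5 -0.9  0.1]
tilt -0.6 x mm 1.9 [ 0.3  0.5 -0.9  0.1]
[[93.8, 10.6, 170.6], [42.2, 11.2, 170.7], [71.5, -20.2, 170.7], [71.4, 43.0, 170.6], [55.0, -20.6, 170.7], [54.9, 42.9, 170.6]]
socket in tool 67.97592760750328 11.27984458422555 size 51.649999538001765 63.26978901863323 yaw 1.2535312697428675 world [0.56153331 0.03530589 0.22665232]
relay y [[ 20.66132875 -20.2431256  -33.        ]
 [ 20.63177297  19.12056849 -33.        ]]
```

Emit:
{"name": "send_rows", "arguments": {
  "targets": [
    [[0.11, 0.02, 0.02], [0, 0, 0]],
    [[0.2, 0.035, 0.05], [0, 0, 0]],
    [[0.222, 0.039, 0.15], [0, 0, 0]],
    [[0.222, 0.039, 0.28], [0, 0, 0]],
    [[0.222, 0.039, 0.38], [0, 0, 0]],
    [[0.222, 0.039, 0.44], [0, 0, 0]],
    [[0.222, 0.039, 0.449], [0, 0, 0]],
    [[0.222, 0.039, 0.449], [0, 0, 0]],
    [[0.222, 0.039, 0.449], [0, 0, 0]],
    [[0.222, 0.039, 0.449], [0, 0, 0]]
  ]
}}

```text
clock: 26.25
tool_pos: [0.5629, 0.0343, 0.0926]
eef_rot: [0.613, 0.79, 0.0, 0.0]
contact_force: [0.9, -0.3, -2.1]
opening: 0.46
finger_force: 50.0
```

```bash
python3 - <<'E'
from h import *
avg(5);s=avg(3);go([.5623,.0341,.086],14.36,s);d=wrist("w13");prof("w13",60)
E
```

```text
avg [0.5627 0.0343 0.0923] sd mm [0.14 0.02 0.19] F [ 0.1  0.3 -2.6] open 0.4640077495474186 26.45
avg [0.5624 0.0343 0.0919] sd mm [0.03 0.03 0.05] F [ 0.   0.  -2.2] open 0.46385013257811664 26.6
shift [-0.0005, -0.0005, 0.0196] turn [-0.0001, 0.0, 0.0003] rows 1
w13 edges [(76, -3), (97, 4), (126, -21), (130, -42), (134, 15), (173, -5), (186, -3), (188, 5), (190, -3), (208, 13), (213, 3), (249, 6), (269, 7), (289, -4)]
```

Emit:
{"name": "send_rows", "arguments": {
  "targets": [
    [[0, 0, 0.01], [0, 0, 0]],
    [[0, 0, 0.02], [0, 0, 0]],
    [[0, 0, 0.026], [0, 0, 0]],
    [[0, 0, 0.026], [0, 0, 0]]
  ]
}}

```text
clock: 27.2
tool_pos: [0.5622, 0.0343, 0.0837]
eef_rot: [0.613, 0.79, -0.0, -0.0]
contact_force: [-1.1, -0.9, -2.8]
opening: 0.465
finger_force: 50.0
```

```bash
python3 - <<'E'
from h import *
s=avg(3);print(np.round(s["moment"],2))
E
```

```text
avg [0.5623 0.0343 0.0838] sd mm [0.09 0.01 0.1 ] F [-0.5 -0.5 -2.5] open 0.4650853512790104 27.3
[-0.05  0.07  0.01]
```

No contact yet, and the base's underside is already level with the panel. I'll keep descending.

Emit:
{"name": "send_rows", "arguments": {
  "targets": [
    [[0, 0, 0.005], [0, 0, 0]],
    [[0, 0, 0.01], [0, 0, 0]],
    [[0, 0, 0.01], [0, 0, 0]]
  ]
}}

```text
clock: 27.72
tool_pos: [0.5622, 0.0343, 0.0808]
eef_rot: [0.613, 0.79, -0.0, -0.0]
contact_force: [0.5, -0.5, -2.1]
opening: 0.462
finger_force: 50.0
```

```bash
python3 - <<'E'
from h import *
s=avg(3);print(np.round(s["moment"],2))
E
```

```text
avg [0.5623 0.0343 0.0809] sd mm [0.04 0.01 0.06] F [ 0.3 -0.2 -2.3] open 0.4645129800312338 27.82
[-0.13  0.02  0.05]
```

Emit:
{"name": "send_rows", "arguments": {
  "targets": [
    [[0, 0, 0.005], [0, 0, 0]],
    [[0, 0, 0.01], [0, 0, 0]],
    [[0, 0, 0.015], [0, 0, 0]],
    [[0, 0, 0.015], [0, 0, 0]]
  ]
}}

```text
clock: 28.38
tool_pos: [0.5629, 0.0344, 0.0774]
eef_rot: [0.613, 0.79, 0.0, 0.0]
contact_force: [-1.3, 0.3, 5.2]
opening: 0.461
finger_force: 50.0
```

```bash
python3 - <<'E'
from h import *
s=avg(3);print(np.round(s["moment"],2))
E
```

```text
avg [0.5629 0.0344 0.0774] sd mm [0.02 0.01 0.  ] F [-1.2  0.5  5.6] open 0.4573559615607938 28.48
[-0.    0.33 -0.06]
```

Emit:
{"name": "send_rows", "arguments": {
  "targets": [
    [[0, 0, 0.006], [0, 0, 0]],
    [[0, 0, 0.012], [0, 0, 0]],
    [[0, 0, 0.018], [0, 0, 0]],
    [[0, 0, 0.018], [0, 0, 0]]
  ]
}}

```text
clock: 29.02
tool_pos: [0.5632, 0.0345, 0.0713]
eef_rot: [0.613, 0.79, 0.0, 0.0]
contact_force: [0.5, 1.1, 3.4]
opening: 0.459
finger_force: 50.0
```

```bash
python3 - <<'E'
from h import *
s=avg(3);print(np.round(s["moment"],2));wrist("w14");prof("w14",150)
E
```

```text
avg [0.5632 0.0345 0.0713] sd mm [0.01 0.02 0.01] F [1.5 0.9 3.6] open 0.464100993086281 29.12
[ 0.12 -0.16 -0.17]
w14 edges [(183, -3), (197, -4), (208, 13), (213, 3), (249, 6), (269, 4), (272, 7), (284, -4)]
```

Emit:
{"name": "send_rows", "arguments": {
  "targets": [
    [[0, 0, 0.006], [0, 0, 0]],
    [[0, 0, 0.012], [0, 0, 0]],
    [[0, 0, 0.018], [0, 0, 0]],
    [[0, 0, 0.02], [0, 0, 0]],
    [[0, 0, 0.02], [0, 0, 0]]
  ]
}}

```text
clock: 29.85
tool_pos: [0.5628, 0.0343, 0.0673]
eef_rot: [0.613, 0.79, 0.0, 0.0]
contact_force: [-0.7, 1.4, 24.5]
opening: 0.463
finger_force: 49.9
```

```bash
python3 - <<'E'
from h import *
s=avg(3);print(np.round(s["moment"],2));wrist("w15");prof("w15",150)
E
```

```text
avg [0.5628 0.0343 0.0673] sd mm [0.   0.02 0.01] F [-1.3  1.4 24. ] open 0.46167169676063746 29.95
[ 0.04  0.99 -0.1 ]
w15 edges [(186, -3), (199, -3), (208, 13), (213, 3), (249, 6), (269, 6), (272, 6), (280, -4), (293, -3)]
```

The relay is home: 24 N on the floor, with the underside at about .038. Now I'll release it and lift.

Emit:
{"name": "send_rows", "arguments": {
  "targets": [
    [[0, 0, 0], [0, 0, 0]],
    [[0, 0, 0], [0, 0, 0]],
    [[0, 0, 0], [0, 0, 0]],
    [[0, 0, -0.05], [0, 0, 0]],
    [[0, 0, -0.2], [0, 0, 0]],
    [[0, 0, -0.4], [0, 0, 0]],
    [[0.1, 0, -0.45], [0, 0, 0]],
    [[0.1, 0, -0.45], [0, 0, 0]],
    [[0.1, 0, -0.45], [0, 0, 0]]
  ],
  "fingers": 0.65
}}

```text
clock: 31.18
tool_pos: [0.5545, 0.0625, 0.1998]
eef_rot: [0.613, 0.79, -0.001, -0.0]
contact_force: [-1.1, -0.5, 0.6]
opening: 0.648
finger_force: 0.0
```

```bash
python3 - <<'E'
from h import *
s=avg(4);print(np.round(s["q"],2));d=wrist("w16")
# relay check: cover top corners of cream region
T=np.radians(14.36)
for z in(.098,.109): 
    c=np.array([.5615,.0353]);M=np.array([[np.cos(T),-np.sin(T)],[np.sin(T),np.cos(T)]])
    print(z,proj(d,np.c_[(M@np.array([(-.021,.02),(.021,.02),(.021,-.02),(-.021,-.02)]).T).T+c,[z]*4]).round(1).tolist())
prof("w16",180,384)
g=cv2.cvtColor(d["img"],cv2.COLOR_BGR2GRAY);e=cv2.Canny(g,30,80)
for r in range(200,300,10): print(r,np.flatnonzero(e[r,180:330])+180)
# lever: dark pixels on plate, sampled by polar
dc=np.array([.5374,.1778])
hs=cv2.cvtColor(d["img"],cv2.COLOR_BGR2HSV)
for r in(.045,.052,.061):
    a=np.arange(0,200,1.);z=.080 if r<.057 else .072
    P=np.c_[dc[0]+r*np.cos(np.radians(a)),dc[1]+r*np.sin(np.radians(a)),a*0+z];uv=proj(d,P)
    v=cv2.remap(g,uv[:,0].astype(np.float32),uv[:,1].astype(np.float32),1)[:,0];k=np.flatnonzero(v<60);print(r,"dark world deg",k, "uv rng",uv[[0,-1]].round())
E
```

```text
avg [0.5545 0.0621 0.1994] sd mm [0.03 0.21 0.26] F [ 0.1 -0.2  0. ] open 0.6455408729268884 31.32
[-0.16  0.65 -0.05  1.81  0.05  0.68  0.01]
0.098 [[228.2, 203.4], [279.7, 203.4], [278.5, 247.3], [229.4, 247.3]]
0.109 [[227.1, 208.2], [280.8, 208.2], [279.5, 253.6], [228.5, 253.6]]
w16 edges [(186, 13), (203, 7), (231, 30), (246, -56), (259, 22), (315, -31), (320, 3), (348, 31), (369, -4)]
200 [226 230 280 283 287]
210 [226 231 278 280 283 286]
220 [227 228 231 279 282 286]
230 [227 228 229 231 278 280 281 286]
240 [180 181 231 278 325 326 328 329]
250 [197 310]
260 [197 199 202 203 205 206 231 232 233 234 238 239 240 241 242 248 251 252
 253 254 255 256 257 258 259 260 261 262 263 264 265 266 267 268 269 270
 271 272 273 274 275 276 277 278 279 280 281 282 283 284 285 286 287 288
 289 290 291 292 293 294 295 296 297 298 299 300 301 302 303 304 305 306
 307 308 309]
270 [197 200 201 208 211 220 238 308]
280 [197 200 310]
290 [195 196 198 313]
0.045 dark world deg [ 50  51  52  53  54  55  56  57  58  59  60  61  62  63  64  65  66  67
  68  69  70  71  72  73  74  75  76  77  78  7
[... 771 characters left out ...]
0 141 142 143 144 145 146 147 148 149 150 151 152
 153 154 155 156 157 158 159 160 161 162 163 164] uv rng [[336.  58.]
 [201.  45.]]
0.061 dark world deg [ 42  43  44  45  46  47  48  49  50  51  52  53  54  55  56  57  58  59
  60  61  62  63  64  65  66  67  68  69  70  71  72  73  74  75  76  77
  78  79  80  81  82  83  84  85  86  87  88  89  90  91  92  93  94  95
  96  97  98  99 100 101 102 103 104 105 106 107 108 109 110 111 112 113
 114 115 116 117 118 119 120 121 122 123 124 125 126 127 128 129 130 131
 132 133 134 135 136 137 138 139 140 141 142 143 144 145 146 147 148 149
 150 151 152 153 154 155 156 157 158 159 160 161 162 163 164 165 166 167] uv rng [[345.  61.]
 [191.  48.]]
```

The cover top is at rows 203–246 and cols 228–280, matching the prediction for a fully home relay. Now I'll measure the lever and marker from the earlier frame w1 and plan the push.

```bash
cat >> h.py <<'E'
DC=np.array([.5374,.1778]);TY=14.36   # dial centre, tester yaw
def polar(n,r,z,lo,hi,thr=70,bright=False):
    d=load(n);g=cv2.cvtColor(d["img"],cv2.COLOR_BGR2GRAY);a=np.arange(lo,hi,.5)
    P=np.c_[DC[0]+r*np.cos(np.radians(a)),DC[1]+r*np.sin(np.radians(a)),a*0+z];uv=proj(d,P).astype(np.float32)
    ok=(uv[:,0]>0)&(uv[:,0]<511)&(uv[:,1]>0)&(uv[:,1]<383)
    v=cv2.remap(g,uv[:,0],uv[:,1],1)[:,0];k=a[(v<thr)&ok];return k
def runs(k):
    return [(float(s[0]),float(s[-1])) for s in np.split(k,np.flatnonzero(np.diff(k)>1)+1)] if len(k) else []
def marker(n):
    d=load(n);h=cv2.cvtColor(d["img"],cv2.COLOR_BGR2HSV);m=cv2.inRange(h,(20,120,90),(35,255,255))
    cs=[c for c in cv2.findContours(m,0,2)[0] if cv2.contourArea(c)>8];out=[]
    for c in cs:
        M=cv2.moments(c);w=onz(d,(M["m10"]/M["m00"],M["m01"]/M["m00"]),.067)[0][:2]-DC;r=np.hypot(*w)
        if .068<r<.092: out.append((r.round(4),np.degrees(np.arctan2(w[1],w[0])).round(1),"scale",(150+TY-np.degrees(np.arctan2(w[1],w[0]))).round(1)))
    return out
E
python3 - <<'E'
from h import *
for n in("w1","w2"):
    print(n,marker(n))
    for r,z in((.035,.082),(.045,.082),(.052,.082),(.061,.072)): print(r,runs(polar(n,r,z,90,220)))
go([.486,.165,.2],60)
E
```

```text
w1 [(np.float64(0.0773), np.float64(8.1), 'scale', np.float64(156.3))]
0.035 [(134.5, 148.5), (151.5, 157.5)]
0.045 [(138.5, 149.0), (151.5, 157.0)]
0.052 [(140.0, 149.0), (151.5, 156.5)]
0.061 [(146.5, 149.5)]
w2 [(np.float64(0.0799), np.float64(5.8), 'scale', np.float64(158.5))]
0.035 [(141.0, 147.0), (152.5, 161.0)]
0.045 [(143.0, 147.5), (152.0, 159.0)]
0.052 [(146.0, 148.5), (152.0, 157.0)]
0.061 [(152.0, 153.5)]
shift [0.3881, -0.137, -0.0022] turn [-0.0007, -0.0001, -0.2536] rows 5
```

Emit:
{"name": "send_rows", "arguments": {
  "targets": [
    [[0.1, -0.04, 0], [0, 0, -0.05]],
    [[0.2, -0.08, 0], [0, 0, -0.1]],
    [[0.3, -0.12, 0], [0, 0, -0.15]],
    [[0.386, -0.155, 0], [0, 0, -0.21]],
    [[0.386, -0.155, 0], [0, 0, -0.255]],
    [[0.386, -0.155, 0], [0, 0, -0.258]],
    [[0.386, -0.155, 0], [0, 0, -0.258]],
    [[0.386, -0.155, 0], [0, 0, -0.258]]
  ],
  "fingers": 0,
  "newtons": 30
}}

```text
clock: 32.42
tool_pos: [0.4813, 0.1635, 0.2]
eef_rot: [0.253, 0.968, -0.0, -0.0]
contact_force: [-0.6, -0.8, 0.2]
opening: 0.005
finger_force: 0.0
```

```bash
python3 - <<'E'
from h import *
s=avg(4);print(np.round(s["q"],2));go([.481,.163,.071],61,s);wrist("w17");print(marker("w17"))
for r,z in((.035,.082),(.045,.082),(.052,.082),(.061,.072)): print(r,runs(polar("w17",r,z,90,200)))
E
```

```text
avg [0.4812 0.1636 0.2   ] sd mm [0.06 0.12 0.02] F [-0.3 -0.1  0.4] open 0.0010374244146902569 32.58
[-0.25  0.6  -0.27  1.95  0.26  0.62  0.37]
shift [-0.0004, -0.0019, 0.43] turn [-0.0002, -0.0001, -0.0013] rows 3
[]
0.035 [(142.0, 146.5), (153.0, 163.5)]
0.045 [(144.0, 147.5), (152.5, 160.0)]
0.052 [(145.0, 149.0), (151.5, 159.0)]
0.061 [(152.0, 153.5)]
```

Emit:
{"name": "send_rows", "arguments": {
  "targets": [
    [[0, 0, 0.15], [0, 0, 0]],
    [[0, 0, 0.3], [0, 0, 0]],
    [[0, 0, 0.4], [0, 0, 0]],
    [[0, 0, 0.43], [0, 0, 0]],
    [[0, 0, 0.43], [0, 0, 0]],
    [[0, 0.02, 0.43], [0, 0, 0]],
    [[0, 0.04, 0.43], [0, 0, 0]],
    [[0, 0.045, 0.43], [0, 0, 0]],
    [[0, 0.045, 0.43], [0, 0, 0]]
  ]
}}

```text
clock: 33.8
tool_pos: [0.4878, 0.1759, 0.0714]
eef_rot: [0.251, 0.968, -0.0, -0.0]
contact_force: [0.2, 0.7, -0.3]
opening: 0.007
finger_force: 0.0
```

```bash
cat >> h.py <<'E'
def arc(steps,s,R_to=None,a_off=0):
    "rows for rigid cw rotation about the dial by the given degrees; optional final radius of TCP from the axis"
    R0=R.from_quat(s["eef_rot"]);p=np.array(s["tool_pos"]);v=p[:2]-DC;r0=np.hypot(*v);print("R",r0.round(4),"phi",np.degrees(np.arctan2(v[1],v[0])).round(1))
    for i,k in enumerate(steps):
        q=R.from_euler("z",-k,degrees=True);r=r0 if R_to is None else r0+(R_to-r0)*min(1,(i+1)/3)
        n=np.array([*(DC+(q.apply([*v,0])[:2])*r/r0),.071]);t=(R0.inv()*q*R0).as_rotvec()/np.pi
        print(k,(R0.inv().apply(n-p)/.3).round(3).tolist(),t.round(4).tolist())
E
python3 - <<'E'
from h import *
s=avg(4);arc([8,16,24,32,40,50,60],s)
wrist("w18")
for r,z in((.052,.082),(.061,.072)): print(r,runs(polar("w18",r,z,90,200)))
E
```

```text
avg [0.4876 0.1756 0.0712] sd mm [0.12 0.18 0.11] F [-0.   0.5 -0. ] open 0.007542316938158123 33.95
R 0.0499 phi -177.5
8 [0.011, 0.021, 0.001] [-0.0, 0.0, 0.0444]
16 [0.019, 0.042, 0.001] [-0.0, 0.0, 0.0889]
24 [0.023, 0.065, 0.001] [-0.0, 0.0001, 0.1333]
32 [0.025, 0.088, 0.001] [-0.0, 0.0001, 0.1778]
40 [0.023, 0.111, 0.001] [-0.0001, 0.0001, 0.2222]
50 [0.016, 0.14, 0.001] [-0.0001, 0.0002, 0.2778]
60 [0.005, 0.166, 0.001] [-0.0001, 0.0002, 0.3333]
0.052 [(144.0, 148.5), (152.0, 159.5), (164.5, 199.5)]
0.061 [(152.0, 153.5), (182.0, 196.5)]
```

Not touching the lever yet. First 60° of the arc, with a slower row spacing.

Emit:
{"name": "send_rows", "arguments": {
  "targets": [
    [[0.011, 0.021, 0], [0, 0, 0.044]],
    [[0.019, 0.042, 0], [0, 0, 0.089]],
    [[0.023, 0.065, 0], [0, 0, 0.133]],
    [[0.025, 0.088, 0], [0, 0, 0.178]],
    [[0.023, 0.111, 0], [0, 0, 0.222]],
    [[0.016, 0.14, 0], [0, 0, 0.278]],
    [[0.005, 0.166, 0], [0, 0, 0.333]],
    [[0.005, 0.166, 0], [0, 0, 0.333]],
    [[0.005, 0.166, 0], [0, 0, 0.333]]
  ]
}}

```text
clock: 35.17
tool_pos: [0.5102, 0.2197, 0.0709]
eef_rot: [0.7, 0.714, -0.001, -0.0]
contact_force: [-1.2, 0.8, 0.2]
opening: 0.006
finger_force: 0.4
```

```bash
python3 - <<'E'
from h import *
s=avg(4);print(np.round(s["q"],2));arc([10,20,30,40,50],s)
wrist("w19");print(marker("w19"))
for r,z in((.052,.082),(.061,.072),(.064,.072)): print(r,runs(polar("w19",r,z,20,180)))
E
```

```text
avg [0.5102 0.2197 0.071 ] sd mm [0.01 0.03 0.02] F [-1.3  0.5 -0.1] open 0.0029568700350743214 35.33
[-0.52  0.86  0.06  1.91 -0.12  0.38 -0.36]
R 0.05 phi 123.0
10 [0.013, 0.026, -0.0] [0.0, 0.0001, 0.0556]
20 [0.022, 0.054, -0.0] [0.0, 0.0001, 0.1111]
30 [0.025, 0.082, -0.0] [0.0001, 0.0002, 0.1667]
40 [0.024, 0.111, -0.0] [0.0001, 0.0003, 0.2222]
50 [0.017, 0.14, -0.0] [0.0001, 0.0003, 0.2778]
[(np.float64(0.0716), np.float64(9.4), 'scale', np.float64(155.0)), (np.float64(0.0797), np.float64(8.8), 'scale', np.float64(155.6))]
0.052 [(91.5, 96.0), (99.5, 179.5)]
0.061 [(96.0, 97.0), (99.0, 100.5), (123.0, 136.5), (149.5, 179.5)]
0.064 [(96.0, 96.5), (99.5, 100.5), (110.5, 111.5), (126.5, 131.0), (151.0, 179.5)]
```

The lever follows at about 98° world, 25° ahead of the TCP's bearing. The next 50° still leaves about 40° to the marker.

Emit:
{"name": "send_rows", "arguments": {
  "targets": [
    [[0.013, 0.026, 0], [0, 0, 0.056]],
    [[0.022, 0.054, 0], [0, 0, 0.111]],
    [[0.025, 0.082, 0], [0, 0, 0.167]],
    [[0.024, 0.111, 0], [0, 0, 0.222]],
    [[0.017, 0.14, 0], [0, 0, 0.278]],
    [[0.017, 0.14, 0], [0, 0, 0.278]],
    [[0.017, 0.14, 0], [0, 0, 0.278]]
  ]
}}

```text
clock: 36.3
tool_pos: [0.5526, 0.2256, 0.0711]
eef_rot: [0.936, 0.351, -0.0, 0.0]
contact_force: [0.1, -0.6, -0.3]
opening: 0.007
finger_force: 0.2
```

```bash
python3 - <<'E'
from h import *
s=avg(4);print(np.round(s["q"],2));arc([6,12,18,24,30],s)
wrist("w20");print(marker("w20"))
for r,z in((.052,.082),(.061,.072),(.064,.072)): print(r,runs(polar("w20",r,z,0,140)))
E
```

```text
avg [0.5525 0.2255 0.0711] sd mm [0.04 0.04 0.02] F [-0.2  0.3 -0.1] open 0.0016504915888183919 36.45
[-0.62  0.91  0.28  1.79 -0.46  0.51 -0.89]
R 0.0501 phi 72.4
6 [0.008, 0.015, 0.0] [0.0, -0.0, 0.0333]
12 [0.015, 0.032, 0.0] [0.0, -0.0, 0.0667]
18 [0.02, 0.048, 0.0] [0.0, -0.0, 0.1]
24 [0.023, 0.065, 0.0] [0.0, -0.0, 0.1333]
30 [0.024, 0.083, 0.0] [0.0, -0.0, 0.1667]
[]
0.052 [(40.5, 45.5), (48.0, 139.5)]
0.061 [(45.5, 45.5), (48.5, 49.5), (73.0, 85.0), (99.0, 139.5)]
0.064 [(45.5, 45.5), (48.5, 49.5), (77.5, 80.0), (101.0, 139.5)]
```

Emit:
{"name": "send_rows", "arguments": {
  "targets": [
    [[0.008, 0.015, 0], [0, 0, 0.033]],
    [[0.015, 0.032, 0], [0, 0, 0.067]],
    [[0.02, 0.048, 0], [0, 0, 0.1]],
    [[0.023, 0.065, 0], [0, 0, 0.133]],
    [[0.023, 0.065, 0], [0, 0, 0.133]],
    [[0.023, 0.065, 0], [0, 0, 0.133]]
  ]
}}

```text
clock: 37.3
tool_pos: [0.5705, 0.2159, 0.0711]
eef_rot: [0.989, 0.148, -0.0, -0.0]
contact_force: [1.1, 1.8, -0.4]
opening: 0.002
finger_force: 0.8
```

```bash
python3 - <<'E'
from h import *
s=avg(4);arc([3,6,9,12,14,15,16],s)
d=wrist("w21");print(marker("w21"))
for r,z in((.052,.082),(.061,.072),(.064,.072)): print(r,runs(polar("w21",r,z,-20,120)))
uv=proj(d,[DC[0]+.079*np.cos(.13),DC[1]+.079*np.sin(.13),.067])[0];print(uv)
h=cv2.cvtColor(d["img"],cv2.COLOR_BGR2HSV);ys,xs=np.where((h[...,0]>15)&(h[...,0]<40)&(h[...,1]>90)&(h[...,2]>60))
k=(abs(xs-uv[0])<40)&(abs(ys-uv[1])<40);print(k.sum(),xs[k].min() if k.any() else 0,xs[k].max() if k.any() else 0,ys[k].min() if k.any() else 0,ys[k].max() if k.any() else 0)
if k.any():
    w=onz(d,np.c_[xs[k],ys[k]],.067)[:,:2]-DC;r=np.hypot(*w.T);a=np.degrees(np.arctan2(w[:,1],w[:,0]));j=(r>.068)&(r<.09);print("marker ang",a[j].min(),np.median(a[j]),a[j].max(),"r",r[j].min(),r[j].max())
    for lo in np.arange(.068,.09,.004):
        q=j&(r>=lo)&(r<lo+.004);print(lo.round(3),q.sum(),(a[q].min().round(1),a[q].max().round(1)) if q.any() else 0)
E
```

```text
avg [0.5705 0.2158 0.0711] sd mm [0.   0.01 0.01] F [ 0.6  1.9 -0.1] open 0.002203982351518633 37.45
R 0.0504 phi 49.0
3 [0.004, 0.008, 0.0] [0.0, 0.0, 0.0167]
6 [0.009, 0.015, 0.0] [0.0, 0.0, 0.0333]
9 [0.012, 0.023, 0.0] [0.0, 0.0, 0.05]
12 [0.015, 0.032, 0.0] [0.0, 0.0, 0.0667]
14 [0.017, 0.037, 0.0] [0.0, 0.0, 0.0778]
15 [0.018, 0.04, 0.0] [0.0, 0.0, 0.0833]
16 [0.019, 0.043, 0.0] [0.0, 0.0, 0.0889]
[(np.float64(0.0826), np.float64(7.1), 'scale', np.float64(157.2))]
0.052 [(17.0, 22.5), (24.5, 119.5)]
0.061 [(22.0, 22.0), (25.0, 26.0), (49.0, 62.5), (75.0, 119.5)]
0.064 [(22.0, 22.0), (25.0, 26.0), (52.0, 58.0), (77.0, 119.5)]
[334.33015534 189.02446273]
517 325 350 166 201
marker ang 3.644580468419692 7.647751236835348 10.8011043430856 r 0.07268725039959995 0.08994916319998016
0.068 0 0
0.072 53 (np.float64(5.1), np.float64(9.7))
0.076 148 (np.float64(3.6), np.float64(10.8))
0.08 94 (np.float64(3.8), np.float64(10.8))
0.084 123 (np.float64(3.8), np.float64(10.6))
0.088 87 (np.float64(3.9), np.float64(10.5))
```

Marker centre is at 7.3° and the lever at 23.6°. I'll push 14° more, slowly.

Emit:
{"name": "send_rows", "arguments": {
  "targets": [
    [[0.004, 0.008, 0], [0, 0, 0.017]],
    [[0.009, 0.015, 0], [0, 0, 0.033]],
    [[0.012, 0.023, 0], [0, 0, 0.05]],
    [[0.015, 0.032, 0], [0, 0, 0.067]],
    [[0.017, 0.037, 0], [0, 0, 0.078]],
    [[0.017, 0.037, 0], [0, 0, 0.078]],
    [[0.017, 0.037, 0], [0, 0, 0.078]]
  ]
}}

```text
clock: 38.42
tool_pos: [0.5784, 0.2058, 0.071]
eef_rot: [1.0, 0.025, -0.0, 0.0]
contact_force: [1.3, 1.7, 1.1]
opening: 0.004
finger_force: 0.7
```

```bash
cat >> h.py <<'E'
def meas(n):
    d=load(n);h=cv2.cvtColor(d["img"],cv2.COLOR_BGR2HSV);ys,xs=np.where((h[...,0]>15)&(h[...,0]<40)&(h[...,1]>90)&(h[...,2]>60))
    w=onz(d,np.c_[xs,ys],.067)[:,:2]-DC;r=np.hypot(*w.T);a=np.degrees(np.arctan2(w[:,1],w[:,0]));q=(r>.077)&(r<.088)&(abs(a-7)<20)
    print("marker",a[q].min().round(1),a[q].max().round(1),q.sum())
    for r,z in((.052,.082),(.061,.072),(.064,.072)): print(r,runs(polar(n,r,z,-20,60)))
E
python3 - <<'E'
from h import *
s=avg(4);arc([1,2,3,4],s);wrist("w22");meas("w22")
E
```

```text
avg [0.5783 0.2058 0.0709] sd mm [0.04 0.02 0.02] F [1.2 1.2 0.5] open 0.0020575565043302857 38.58
R 0.0496 phi 34.4
1 [0.001, 0.002, -0.0] [0.0, -0.0, 0.0056]
2 [0.003, 0.005, -0.0] [0.0, -0.0, 0.0111]
3 [0.004, 0.007, -0.0] [0.0, -0.0, 0.0167]
4 [0.006, 0.01, -0.0] [0.0, -0.0, 0.0222]
marker 3.2 10.0 322
0.052 [(2.0, 7.0), (9.5, 59.5)]
0.061 [(6.5, 7.0), (10.0, 11.0), (35.5, 46.0)]
0.064 [(7.0, 7.0), (10.0, 10.5), (55.5, 56.0)]
```

Emit:
{"name": "send_rows", "arguments": {
  "targets": [
    [[0.002, 0.004, 0], [0, 0, 0.008]],
    [[0.002, 0.004, 0], [0, 0, 0.008]],
    [[0, -0.02, 0], [0, 0, 0]],
    [[0, -0.05, 0], [0, 0, 0]],
    [[0, -0.08, -0.05], [0, 0, 0]],
    [[0, -0.08, -0.2], [0, 0, 0]],
    [[0, -0.08, -0.35], [0, 0, 0]],
    [[0, -0.08, -0.4], [0, 0, 0]],
    [[0, -0.08, -0.4], [0, 0, 0]],
    [[0, -0.08, -0.4], [0, 0, 0]]
  ]
}}

```text
clock: 39.92
tool_pos: [0.5763, 0.2305, 0.1896]
eef_rot: [1.0, 0.025, -0.002, 0.0]
contact_force: [-0.0, 0.7, -0.5]
opening: 0.006
finger_force: 0.0
```

```bash
python3 - <<'E'
from h import *
avg(4);wrist("w23");meas("w23")
E
```

```text
avg [0.5764 0.2303 0.1895] sd mm [0.12 0.12 0.09] F [ 0.  -0.2 -0.9] open 0.004464812622756694 40.08
marker 3.4 10.2 124
0.052 [(2.5, 5.5), (10.0, 16.0)]
0.061 [(9.5, 10.5)]
0.064 [(9.5, 10.0)]
```

```bash
python3 -c "
from plant import *
print(finish_job())"
```

```text
the job is handed in; nothing more can be done
None
```

I handed the job in at about 40 s of the 70 s; `finish_job` gave no verdict, so the result is by my own measurements. The strip is flat in the tray, the small relay is fully home in the socket (it pivoted in the grip on the first try and went in on the second), and the pointer is about 1° from the set marker and released.

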